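# Put the building set away and find the lid that fits

## Robot

A 6-joint arm with a two-finger parallel gripper is mounted at the origin on the work surface. World frame = base frame: x ahead of the robot, y to its left, z up, the work surface at z = 0. Lengths are in mm, angles in rad, forces in N, time in s.
With the tool pointing down it reaches from about 300 to 1000 mm from the base axis. Payload 5.1 kg.
Tool frame: the origin (TCP) lies on the centre line of the jaws, within the pads' length; the fingertips stand 25 mm ahead of it and the grasp point (between the pads) lies 6 mm ahead of it (robot.tcp_to_tips is the distance from the TCP to the fingertips, in mm); x points along the fingers, y is the direction in which the jaws open and shut, and the axes are right-handed (so a half turn about x gives the same grasp; the last joint's range is limited). The gripper opens to 95 mm and grips with 3 to 60 N. Pads are 20 mm wide; open, the fingers measure 119 mm over their backs; the gripper's body (75 mm by 180 mm) begins 59 mm behind the grasp point.
Start: joints at [-1.19, 0.124, 1.65, -0, 1.367, -0.083], TCP at [290.745, -581.336, 202.156] pointing down, gripper open.
Joint ranges: [-2.61, 2.61], [-1.02, 2.33], [0.03, 2.71], [-1.35, 4.49], [0.32, 2.68], [-2.91, 2.91]. Speed limits (rad/s): [2.57, 2.57, 3.14, 3.14, 3.14, 3.14].

## Interface

Orientations are given as a unit quaternion [w, x, y, z].
In Python, from station import robot gives the robot as it stands. The module is installed in compiled form; this text tells all that it offers.
- The arm moves only by the tool send_rows, never from a script. Its argument "deltas" is a list of rows, each a list of 3 entries, a list of its own where there are three numbers: the shift along the tool's x, y, z in cm, then the turn about the tool's x in degrees, then the opening, from 0 (shut) to 1 (fully open). A call has 1 to 12 rows; each row is the pose to reach, as a shift and turn from the pose measured when the call began, along the tool's axes at that moment; what a row does not reach only later rows make up. A row lasts 1/10 s, in which the tool goes at most 50 mm and 8.59 degrees, less where a joint would pass 70% of its speed; a pose out of reach is approached as far as the arm can. A call with a gripper value outside its range is refused whole. The fingers move at their own pace and stop on an object; "force" is the grip in N (left out, the last holds). Time passes only in rows, so rows that repeat a pose let the fingers close. It gives the time, the measured TCP pose, the force and the opening at its end, in the units of the state.
- robot.sense(): the state, without advancing time (a new reading comes with each control period).
- robot.read_camera(name): name is "scene" or "top"; returns a dict with "image" (420x560x3 uint8, red, green, blue), "K" (3x3 intrinsics, pixels), "k1" (the pictures are not rectified: a ray, as slopes to the right and down, at radius r is drawn at 1 + k1 r^2 times it, then the intrinsics apply), "cam_to_world" (4x4, takes a point from camera to world coordinates). Camera axes: x right, y down, z forward; pixel columns grow to the right and rows downward; lengths in mm; the calibration is good to about 2 mm. A picture is of the moment at which its call begins. There is no depth.
- robot.finish_job(): hands the job in, once; it reports no verdict.
Trained networks look in a picture, given as the dict that the camera call returned (one of the last four; its "shot" number tells which), for a name from the list of things; names that differ only in an ending like _2 or _b are one class to them, and where a whole thing is asked for, a point or a joint stands for the part that bears it (a point fixed in the world has none). Each returns a list of dicts, best first, with "confidence" (0 to 1); they miss things now and then, are a little off and sometimes report something else, mostly with a low value. They report only what shows in the picture. A call takes as long as a camera call. They do not tell look-alikes from the thing itself.
- robot.regions_of(picture, label): "pixels" (420x560 bool, what is visible of it) and "position" ([column, row] in pixels, amid what is visible of it).
- robot.place_of(picture, label): "position" ([column, row] in pixels: a listed point, or the origin of a listed thing).
The state is a dict: "clock": time; "joint_pos": joint angles; "dq": joint speeds; "effort": joint torques, N m; "position": TCP position; "eef_rot": TCP orientation; "ft_force": force on the tool from outside, world axes, zero at the start; "ft_torque": the same for the moment, N m; "grip_width": finger opening in mm.
Only numpy, scipy, OpenCV 4.12 (cv2) and the standard library are available. Lean on these libraries where they do the work, as an engineer would, in place of code of your own. Each camera call takes 0.05 s, during which the arm holds its last target.

## Task

Put the building set away: lay the black bricks from the green baseplate in the white tub, then close the tub with the one of the three look-alike lids that fits its rim, finding it by trial and pressing it fully home until it snaps; leave the lids that do not fit flat on the desk, handle up. Stand all the loose beech beams upright in the steel cup (leaning on its rim is fine; the cup stays standing), before or after, and do not disturb the mug, tape roll or glue bottle.

Things in the scene. Friction and masses are not known exactly. Their poses are not given: they have to be found in the camera images.
- tub: White rectangular storage tub fixed to the desk, 70 mm high, opening 84 (x) by 66 mm (y), 4 mm floor. Its top 26 mm is a collar 108 (x) by 90 mm (y) outside, which a lid's skirt goes round with 3 mm play all round. The right lid is home when its plate rests on the rim, its origin 50 mm above the tub's. Origin: centre of the underside; x along the long side, z up.
- tub_rim (a point): Centre of the tub's rim, level with its top. Each long side of the collar has a 16 mm wide key gap, placed differently from start to start; a lid's ribs must enter the gaps (3 mm play). A wrong lid is stopped solidly by its ribs with its origin about 66 mm above the tub's origin, 4 mm below the rim (a skirt standing on the rim: 70 mm).
- tub_catch (a point): One of two sprung steel ball catches, at the middle of each short side of the collar, 11 mm below the rim. They start to resist a lid when its origin is about 63 mm above the tub's origin and click over near 55 mm: 8 to 12 N of downward push on the lid is needed; its weight alone is not enough.
- lid_a: White lid, one of three that look alike from above: plate 122 x 104 x 5 mm, 4 mm thick skirt hanging 20 mm below it; on top a handle bar 60 long (lid's x), 14 thick (y), 34 mm tall, its top 59 mm above the origin; 110 g. Starts flat on the desk, handle up. Origin: centre of the skirt's lower edge; x along the 122 mm side, z up. Fits either way round (half turn).
- lid_b: White lid, same outside, size and axes as lid_a. Inside each long skirt wall of every lid is one key rib, 10 mm wide, its foot 4 mm above the skirt's lower edge; where along the wall it sits differs from lid to lid and cannot be seen from above. Origin: centre of the skirt's lower edge.
- lid_c: White lid, same outside, size and axes as lid_a, key ribs elsewhere. Which of the three lids fits changes from start to start. Origin: centre of the skirt's lower edge.
- cup: Stainless steel cup standing on the desk, 110 mm tall, about 90 mm outside and 84 mm inside across, floor 6 mm thick, 450 g, loose. Empty at the start. Origin: centre of the underside, z up.
- beam_1: A square beech construction beam, 160 x 15 x 15 mm, 28 g, lying flat on the desk at the start, roughly pointing away from the robot. Some of the three may be absent (None). Origin: its centre; x along its length (both ends alike).
- beam_2: A square beech construction beam, 160 x 15 x 15 mm, 28 g, lying flat on the desk at the start, roughly pointing away from the robot. Some of the three may be absent (None). Origin: its centre; x along its length (both ends alike).
- beam_3: A square beech construction beam, 160 x 15 x 15 mm, 28 g, lying flat on the desk at the start, roughly pointing away from the robot. Some of the three may be absent (None). Origin: its centre; x along its length (both ends alike).
- brick_1: A plain smooth black brick 60 x 26 x 26 mm, 40 g, lying on the green baseplate at the start. Origin: centre of its underside; x along its 60 mm length, z up.
- brick_2: A plain smooth black brick 60 x 26 x 26 mm, 40 g, lying on the green baseplate at the start. Origin: centre of its underside; x along its 60 mm length, z up.
- baseplate: Green plastic baseplate, smooth, 96 (x) x 170 (y) x 4 mm, fixed to the desk. Origin: centre of the underside.
- mug: Blue ceramic mug, 80 mm across and 90 mm tall, a bystander: leave it alone. Origin: centre of the underside.
- tape: Roll of paper tape lying flat, 90 mm across and 24 mm high, a bystander. Origin: centre of the underside.
- glue: White glue bottle standing, 44 mm across and 110 mm tall, a bystander. Origin: centre of the underside.
Not all that is in view belongs to the job. What is shaped like the brick_1 but orange or turquoise is not meant.

How it is judged:
By the outcome, as a careful person would: the job done as asked, in the order asked, and still so for the second after the job is handed in, with the robot touching nothing.
Of beam_1, beam_2, beam_3 only 2 to 3 are there at a start; the rules pass over those that are not, and their reading is None.
At some moment in a run one of lid_a, lid_b, lid_c, brick_1, brick_2 may be knocked a few centimetres aside while the robot is not near it.
It also fails if it takes over 210 s, if anything falls off the work surface, if the arm or the gripper's body presses on something with over 40 N, if the wrist force passes 120 N, or if a joint passes its speed limit or range.

## Working session

There is one attempt and no reset: what is moved stays moved. The work goes in short steps, Python scripts to look and compute and a tool call to move; the robot and the scene stay as the last step left them, time stands still between calls to the robot, and variables do not carry over. Pictures are saved under pics/ and viewed, and the job is handed in when it is done.

Besides the shell and the picture viewer there is one more tool, called after "Call:" by a JSON object that holds its "api" and its "payload". send_rows: Moves the arm, as the interface text tells. Its arguments: {"type":"object","properties":{"deltas":{"type":"array"},"force":{"type":"number"}},"required":["deltas"]}

```bash
mkdir -p pics; ls
python3 - <<'E'
from station import robot
import cv2
s=robot.sense(); print({k:(s[k]) for k in s})
for n in ("scene","top"):
    p=robot.read_camera(n); cv2.imwrite(f"pics/{n}0.png",cv2.cvtColor(p["image"],cv2.COLOR_RGB2BGR)); print(n,p["K"],p["k1"],p["cam_to_world"],p["shot"])
print(robot.tcp_to_tips)
E
```

```text
pics
{'clock': 0.0, 'joint_pos': array([-1.18960553e+00,  1.24502587e-01,  1.65168617e+00, -4.15953069e-06,
        1.36750600e+00, -8.26133607e-02]), 'dq': array([ 0.00107274, -0.00127797,  0.00108177,  0.00114814,  0.00055756,
        0.00070608]), 'effort': array([-2.71658704e-03, -4.17609179e+01, -3.59932208e+01,  7.72219710e-02,
        4.92965465e-02, -2.30989426e-04]), 'position': array([ 290.49143127, -580.71701613,  200.88152632]), 'eef_rot': array([-0.16177919, -0.68806583, -0.16324864,  0.68828976]), 'ft_force': array([-0.85869341,  0.1191104 , -0.50217729]), 'ft_torque': array([ 0.02726957, -0.0315485 ,  0.03736266]), 'grip_width': 95.02924147163688}
scene [[394.23882013   0.         280.29754336]
 [  0.         394.23882013 209.52194555]
 [  0.           0.           1.        ]] 0.0127162989980979 [[-5.41701445e-01  6.48763967e-01 -5.34476249e-01  1.06981671e+03]
 [ 8.40371955e-01  4.31828893e-01 -3.27564933e-01  3.33814108e+02]
 [ 1.82899619e-02 -6.26601247e-01 -7.79125378e-01  7.43745871e+02]
 [ 0.00000000e+00  0.00000000e+00  0.00000000e+00  1.00000000e+00]] 1
top [[416.91498804   0.         284.38910701]
 [  0.         416.91498804 214.10301673]
 [  0.           0.           1.        ]] -0.02787237763115432 [[ 9.16053508e-03 -9.99591119e-01  2.70865176e-02  5.57033045e+02]
 [-9.99918597e-01 -9.39740655e-03 -8.63066795e-03  4.69476431e+01]
 [ 8.88168206e-03 -2.70052512e-02 -9.99595834e-01  1.06550549e+03]
 [ 0.00000000e+00  0.00000000e+00  0.00000000e+00  1.00000000e+00]] 2
25.0
```

View pics/top0.png

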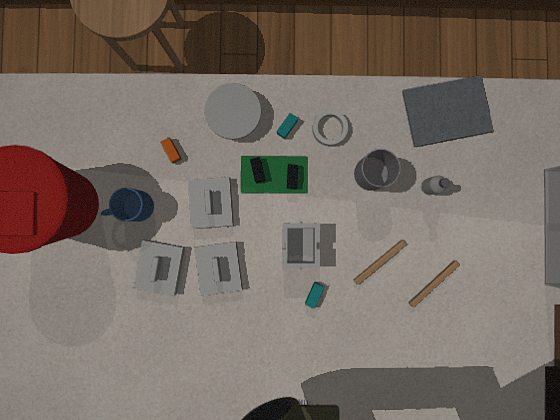

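View pics/scene0.png

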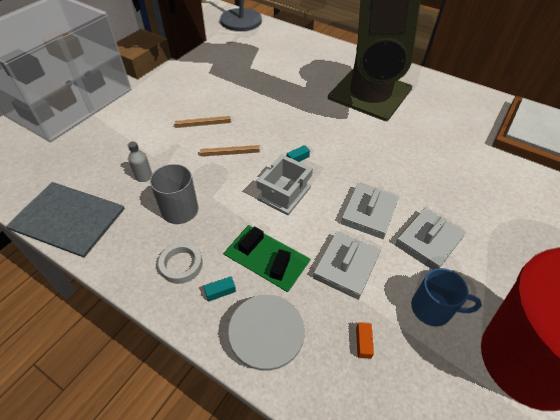

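The top view shows two bricks on the green plate at (259,170) and (293,176). There are three lids at (211,203), (161,267) and (220,268), the tub at (301,244), the cup at (378,170), and two beams at (381,262) and (435,283). The look-alikes are the turquoise blocks at (288,125) and (315,294) and the orange block at (171,150).

```bash
cat > h.py <<'E'
from station import robot
import numpy as np, cv2
def ray(p,uv):
    K=p["K"];d=(np.array(uv,float)-[K[0,2],K[1,2]])/[K[0,0],K[1,1]]
    u=d.copy()
    for _ in range(20): u=d/(1+p["k1"]*(u@u))
    T=np.array(p["cam_to_world"]);return T[:3,3],T[:3,:3]@np.array([u[0],u[1],1])
def onz(p,uv,z):
    o,r=ray(p,uv);t=(z-o[2])/r[2];return (o+t*r)[:2]
def proj(p,P):
    T=np.array(p["cam_to_world"]);c=(np.atleast_2d(P)-T[:3,3])@T[:3,:3]
    u=c[:,:2]/c[:,2:];u=u*(1+p["k1"]*(u**2).sum(1,keepdims=True));K=p["K"]
    return u*[K[0,0],K[1,1]]+[K[0,2],K[1,2]]
def save(p,n,box=None,f=1):
    im=cv2.cvtColor(p["image"],cv2.COLOR_RGB2BGR)
    if box: im=im[box[1]:box[3],box[0]:box[2]]
    if f!=1: im=cv2.resize(im,None,fx=f,fy=f,interpolation=cv2.INTER_CUBIC)
    cv2.imwrite("pics/"+n,im)
def rect(p,mask,z):
    c,_=cv2.findContours(mask.astype(np.uint8),cv2.RETR_EXTERNAL,cv2.CHAIN_APPROX_NONE)
    c=max(c,key=cv2.contourArea)[:,0]
    w=np.array([onz(p,q,z) for q in c],np.float32)
    return cv2.minAreaRect(w)
def yaw(q):
    from scipy.spatial.transform import Rotation as R
    return R.from_quat([q[1],q[2],q[3],q[0]]).as_matrix()
E
python3 - <<'E'
from h import *
s=robot.sense(); print(yaw(s["eef_rot"]).round(3))
p=robot.read_camera("top")
save(p,"crop1.png",(125,140,345,310),3.6)
save(p,"crop2.png",(235,200,345,310),5)
H={"lid_a":25,"brick_1":30,"beam_1":15,"cup":110,"tub":70,"mug":90,"tape":24,"glue":110,"baseplate":4}
for n,h in H.items():
    for d in robot.regions_of(p,n):
        r=rect(p,d["pixels"],h)
        print(n,round(d["confidence"],2),np.round(d["position"]),[np.round(v,1) for v in r])
    for d in robot.place_of(p,n):
        print("  place",n,round(d["confidence"],2),np.round(d["position"]),onz(p,d["position"],4 if n[:5]=="brick" else 7.5 if n[:4]=="beam" else 0).round(1))
print(robot.sense()["clock"])
E
```

```text
[[-0.001  0.447 -0.894]
 [ 0.002 -0.894 -0.447]
 [-1.    -0.002 -0.   ]]
lid_a 0.98 [159. 269.] [array([450.1, 349.4]), array([112.7, 126.4]), np.float64(79.6)]
lid_a 0.86 [212. 201.] [array([612.1, 223. ]), array([122.3, 106.8]), np.float64(4.8)]
lid_a 0.65 [216. 269.] [array([449.9, 201.5]), array([123.6, 107.6]), np.float64(7.9)]
lid_a 0.4 [436. 182.] [array([ 662.7, -339.8]), array([44.6, 74.3]), np.float64(18.8)]
  place lid_a 0.93 [212. 201.] [617.4 223.2]
  place lid_a 0.88 [159. 269.] [442.2 356.5]
  place lid_a 0.77 [215. 269.] [444.6 212.4]
brick_1 0.82 [312. 296.] [array([386.3, -37.7]), array([27.7, 60. ]), np.float64(65.3)]
brick_1 0.8 [292. 177.] [array([678.3,  18.7]), array([29.5, 65.4]), np.float64(84.8)]
brick_1 0.74 [300. 246.] [array([507.6,  -1.5]), array([91.7, 84.4]), np.float64(0.5)]
brick_1 0.64 [168. 150.] [array([742. , 324.7]), array([64.3, 29. ]), np.float64(27.5)]
brick_1 0.61 [286. 125.] [array([806.5,  33.4]), array([28.5, 63. ]), np.float64(57.1)]
brick_1 0.52 [257. 170.] [array([694.6, 106.7]), array([59.5, 25.4]), np.float64(14.6)]
  place brick_1 0
[... 953 characters left out ...]
ub 0.64 [300. 243.] [512.2  -4.1]
mug 0.92 [132. 205.] [array([601.7, 404.2]), array([117. ,  78.4]), np.float64(76.5)]
  place mug 0.65 [138. 204.] [608.  412.6]
  place mug 0.44 [218. 266.] [451.1 205.4]
tape 0.59 [337. 119.] [array([804.7, -73.7]), array([89. , 88.4]), np.float64(0.7)]
  place tape 0.6 [330. 130.] [803.3 -78.6]
glue 0.83 [436. 184.] [array([ 652.4, -309.2]), array([39.4, 65.7]), np.float64(0.7)]
  place glue 0.96 [428. 184.] [ 665.8 -332.6]
baseplate 0.69 [214. 269.] [array([446.1, 204.4]), array([125.7, 109.2]), np.float64(7.9)]
baseplate 0.67 [274. 178.] [array([686.8,  67.7]), array([ 94.9, 168.6]), np.float64(0.6)]
  place baseplate 0.68 [274. 173.] [691.8  65.6]
1.05
```

View pics/crop1.png

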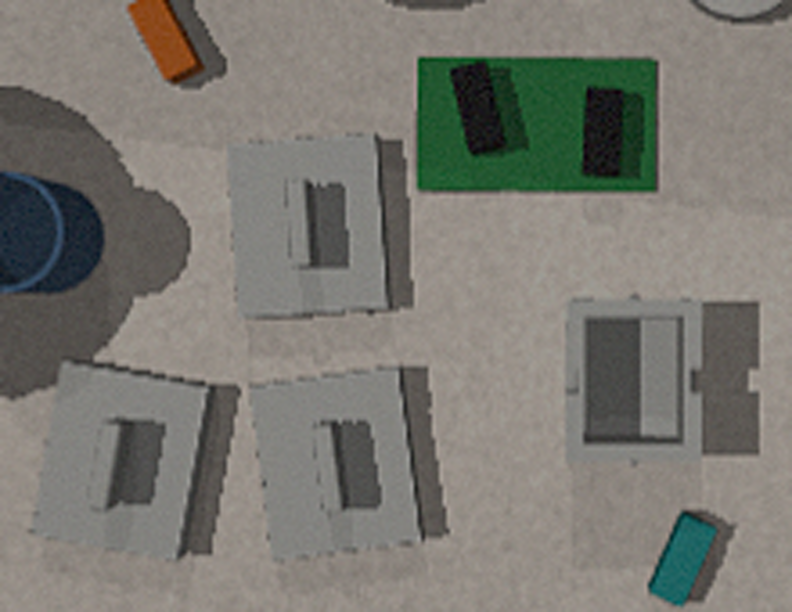

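View pics/crop2.png

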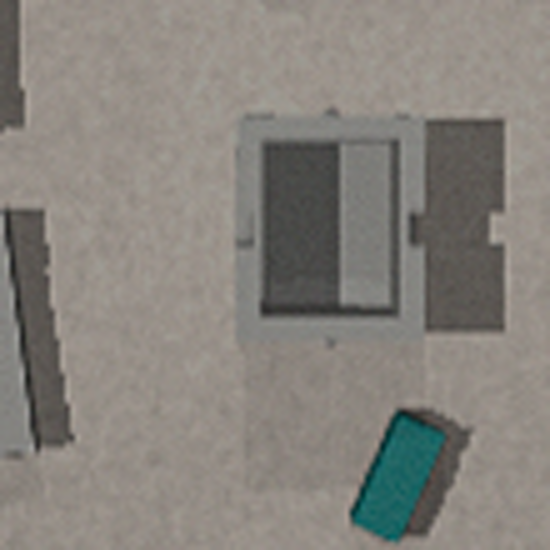

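```bash
cat >> h.py <<'E'
from scipy.optimize import minimize
def boxpts(x,y,a,L,W,z0,z1):
    c,s=np.cos(a),np.sin(a)
    return np.array([[x+c*u-s*v,y+s*u+c*v,z] for u in(-L/2,L/2) for v in(-W/2,W/2) for z in(z0,z1)])
def sil(p,pts,S=8):
    h=cv2.convexHull(np.round(proj(p,pts)*S+S/2-.5).astype(np.int32)) if 0 else cv2.convexHull(((proj(p,pts)+.5)*S).astype(np.int32))
    return h
def fit(p,mask,L,W,z0,z1,x,y,a):
    """soft silhouette fit of a box"""
    S=4
    ys,xs=np.where(mask);b=[max(xs.min()-12,0),max(ys.min()-12,0),xs.max()+13,ys.max()+13]
    m=mask[b[1]:b[3],b[0]:b[2]].astype(np.float32);m=cv2.GaussianBlur(m,(0,0),1)
    def f(v):
        h=((proj(p,boxpts(v[0],v[1],v[2]/50,L,W,z0,z1))-[b[0],b[1]]+.5)*S-.5)
        im=np.zeros((m.shape[0]*S,m.shape[1]*S),np.float32)
        hh=cv2.convexHull(h.astype(np.float32))
        cv2.fillConvexPoly(im,np.round(hh*16).astype(np.int32),1.,lineType=cv2.LINE_8,shift=4)
        im=cv2.GaussianBlur(cv2.resize(im,(m.shape[1],m.shape[0]),interpolation=cv2.INTER_AREA),(0,0),1)
        return ((im-m)**2).sum()
    r=minimize(f,[x,y,a*50],method="Nelder-Mead",options=dict(initial_simplex=np.array([[x,y,a*50],[x+6,y,a*50],[x,y+6,a*50],[x,y,a*50+5]]),xatol=.05,fatol=.01))
    return r.x[0],r.x[1],np.degrees(r.x[2]/50),r.fun
def dark(p):
    g=p["image"].astype(int).max(2);return g<45
E
python3 - <<'E'
from h import *
P={n:robot.read_camera(n) for n in("top","scene")}
lids=[(612,223,4.8),(450,201.5,7.9),(450,349.4,-10.4)]
br=[(694,106,14.6),(678,18.7,-5.2)]
for n,p in P.items():
    R=robot.regions_of(p,"lid_a"); 
    for l in lids:
        uv=proj(p,[l[0],l[1],25])[0]
        c=[d for d in R if d["pixels"][int(uv[1]),int(uv[0])] ]
        if c: print(n,"lid",np.round(fit(p,c[0]["pixels"],122,104,0,25,l[0],l[1],np.radians(l[2])),1),c[0]["pixels"].sum())
        else: print(n,"lid?",l)
    R=robot.regions_of(p,"brick_1"); 
    for l in br:
        uv=proj(p,[l[0],l[1],30])[0]
        c=[d for d in R if d["pixels"][int(uv[1]),int(uv[0])] and d["pixels"].sum()<2500]
        if c: print(n,"brick",np.round(fit(p,c[0]["pixels"],60,26,4,30,l[0],l[1],np.radians(l[2])),1),c[0]["pixels"].sum())
        else: print(n,"brick?",l)
    R=robot.regions_of(p,"tub")
    for d in R: print(n,"tub",d["confidence"],np.round(fit(p,d["pixels"],108,90,44,70,508,0,0),1))
    for d in robot.regions_of(p,"beam_1"):
        r=rect(p,d["pixels"],7.5);print(n,"beam",[np.round(v,1) for v in r])
        w,h=r[1]; a=r[2]+(90 if h>w else 0)
        print(np.round(fit(p,d["pixels"],160,15,0,15,*r[0],np.radians(a)),1))
p=P["top"]
print([onz(p,q,70).round(1) for q in [(282.6,223.2),(320,223.2),(320,268.4),(282.6,268.4)]])
for n,p in P.items():
    pts=np.array([[x,y,70] for x in(508-54,508+54) for y in(-45,45)]);print(n,proj(p,pts).round(1))
save(P["scene"],"sc1.png",(240,140,330,220),8)
print(robot.sense()["clock"])
E
```

```text
top lid [612.2 224.4   4.9   3.5] 2088
top lid [448.8 202.7   8.4  10.7] 2090
top lid [448.3 352.9  -9.3  22.6] 2128
top brick [696.4 106.6  13.5   2.6] 261
top brick [678.2  19.6  -2.9   7.8] 237
top tub 0.64 [5.101e+02 2.000e-01 4.000e-01 3.441e+02]
top beam [array([ 415.2, -343.9]), array([ 22.1, 160.1]), np.float64(41.3)]
[ 414.9 -343.5  131.5    9.6]
top beam [array([ 466.5, -205. ]), array([ 17.9, 158.1]), np.float64(38.8)]
[ 466.2 -204.8  129.2   16. ]
scene lid [613.3 226.2   4.8  20.3] 2658
scene lid [449.8 204.6   8.1   2.7] 2107
scene lid [449.4 353.6  -9.4  29.6] 2348
scene brick [697.2 108.8  15.    6.3] 396
scene brick [681.   21.8  -2.4   8.7] 399
scene tub 0.95 [530.2  12.9  24.  581.5]
scene beam [array([ 467.3, -201.8]), array([ 30.2, 160. ]), np.float64(39.3)]
[ 466.7 -200.7  129.6   15.5]
scene beam [array([ 413.5, -339. ]), array([ 34.2, 155.6]), np.float64(42.6)]
[ 412.9 -339.1  133.1   14.1]
[array([562.2,  42.4]), array([563.1, -46.9]), array([455.3, -47.7]), array([454.6,  41.4])]
top [[318.9 269. ]
 [281.1 268.6]
 [319.2 223.6]
 [281.5 223.3]]
scene [[281.5 152.7]
 [312.9 167.1]
 [256.5 179.2]
 [289.2 195.4]]
1.55
```

View pics/sc1.png

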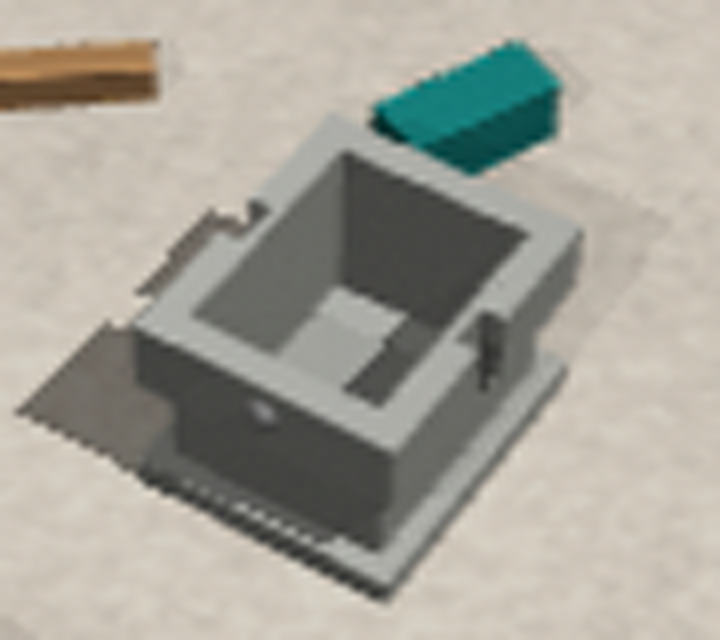

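Run:
```python
from h import *
p=robot.read_camera("scene")
q=[(281.7,154.5),(312.8,168.9),(289,195.9),(257.2,180.7)]
w=np.array([onz(p,np.array(a)-.5,70) for a in q]);print(w.round(1),w.mean(0))
# gap edges on the +y side (right) and -y (left)
for a in [(485,312),(508,312),(248,205),(268,205)]: print(onz(p,np.array(a)/8+[240,140]-.5,70).round(1))
p=robot.read_camera("top")
q=[(282.6,223.2),(320,223.2),(320,268.4),(282.6,268.4)]
w=np.array([onz(p,np.array(a)-.5,70) for a in q]);print(w.round(1),w.mean(0))
for a in [(240,210),(240,247),(418,210),(418,247)]: print(onz(p,np.array(a)/5+[235,200]-.5,70).round(1))
```

```text
[[458.3 -43.1]
 [458.7  45.9]
 [562.9  43.8]
 [564.4 -42.7]] [511.08636684   0.98462388]
[503.4  38.7]
[499.7  44.3]
[505.3 -43.5]
[502.  -38.5]
[[563.4  43.6]
 [564.2 -45.7]
 [456.5 -46.5]
 [455.8  42.6]] [509.99683471  -1.50053313]
[518.6  42.3]
[501.   42.1]
[519.3 -42.7]
[501.7 -42.8]
```

```bash
cat >> h.py <<'E'
def plan(x,y,z,ya):
    s=robot.sense();M=yaw(s["eef_rot"]);d=np.array([x,y,z])-s["position"]
    a=np.degrees(np.arctan2(M[1,1],M[0,1]))
    t=(a-ya+180)%360-180
    print("now",s["position"].round(1),"yang",round(a,1),"w",round(s["grip_width"],1),"F",s["ft_force"].round(1),"t",round(s["clock"],2))
    print(" -> shift cm",(M.T@d/10).round(2),"turn",round(t,1),"rows",np.ceil(max(np.linalg.norm(d)/50,abs(t)/8.59)))
E
python3 - <<'E'
from h import *
plan(680,21,200,-92.7)
E
```

```text
now [ 290.7 -581.3  202.1] yang -63.4 w 95.0 F [ 1.  -0.3  0.5] t 1.65
 -> shift cm [  0.22 -36.46 -61.76] turn 29.3 rows 15.0
```

Call:
{"api": "send_rows", "payload": {"deltas": [[[0.2,-36.5,-61.8],29.3,0.6],[[0.2,-36.5,-61.8],29.3,0.6],[[0.2,-36.5,-61.8],29.3,0.6],[[0.2,-36.5,-61.8],29.3,0.6],[[0.2,-36.5,-61.8],29.3,0.6],[[0.2,-36.5,-61.8],29.3,0.6],[[0.2,-36.5,-61.8],29.3,0.6],[[0.2,-36.5,-61.8],29.3,0.6],[[0.2,-36.5,-61.8],29.3,0.6],[[0.2,-36.5,-61.8],29.3,0.6],[[0.2,-36.5,-61.8],29.3,0.6],[[0.2,-36.5,-61.8],29.3,0.6]], "force": 20}}

```text
clock: 2.85
position: [616.3, -76.7, 200.7]
eef_rot: [-0.017, 0.707, -0.017, -0.707]
ft_force: [1.2, -0.9, -0.3]
grip_width: 57.3
```

Run:
```python
from h import *
plan(680,21,80,-92.7)
```

```text
now [616.3 -76.7 200.7] yang -92.7 w 57.3 F [ 1.2 -0.9 -0.3] t 2.85
 -> shift cm [ 12.08 -10.07  -5.89] turn -0.0 rows 4.0
```

Rotation sign is confirmed, so I'll continue and descend.

Call:
{"api": "send_rows", "payload": {"deltas": [[[6,-10.1,-5.9],0,0.55],[[6,-10.1,-5.9],0,0.55],[[6,-10.1,-5.9],0,0.55],[[12,-10.1,-5.9],0,0.55],[[12,-10.1,-5.9],0,0.55],[[12,-10.1,-5.9],0,0.55]]}}

```text
clock: 3.45
position: [677.7, 21.3, 77.6]
eef_rot: [0.017, -0.705, 0.017, 0.709]
ft_force: [0.0, 0.9, 0.1]
grip_width: 52.4
```

Run:
```python
from h import *
plan(680,21,34,-92.7)
p=robot.read_camera("scene");save(p,"b2.png",(210,200,330,300),6)
```

```text
now [677.7  21.3  77.6] yang -92.7 w 52.4 F [0.  0.9 0.1] t 3.45
 -> shift cm [ 4.35  0.01 -0.26] turn -0.0 rows 1.0
```

View pics/b2.png

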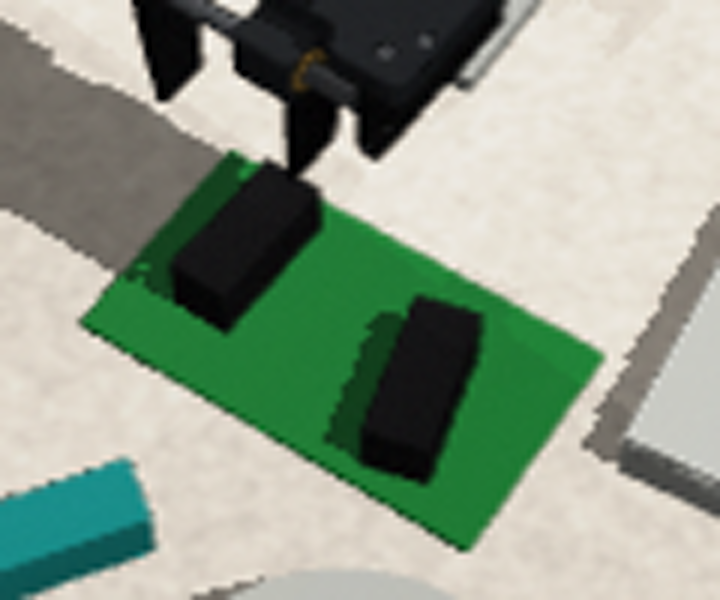

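Run:
```python
from h import *
p=robot.read_camera("scene");save(p,"b3.png",(180,150,330,300),5)
s=robot.sense();print(s["position"],s["clock"])
q=proj(p,np.array([[678,51,53],[678,-9,53],[680,21,30]]));print((q-[180,150])*5)
```

```text
[680.87308954  20.62820367  82.48735669] 3.55
[[412.20283263 430.16624971]
 [298.63296287 367.74117653]
 [354.19309398 432.35704636]]
```

View pics/b3.png

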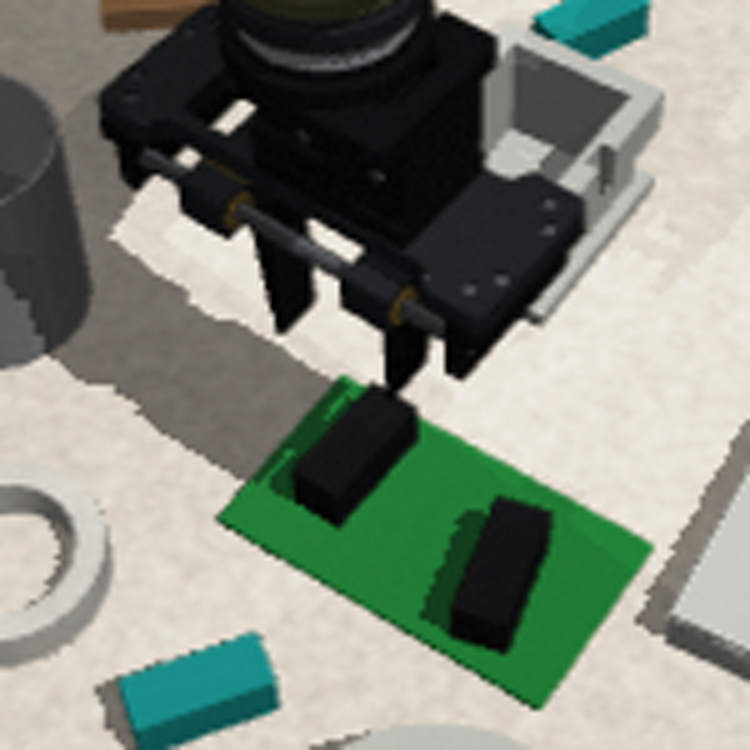

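Run:
```python
from h import *
p=robot.read_camera("top");save(p,"b4.png",(200,120,350,270),5)
s=robot.sense();print(s["position"],s["clock"],s["joint_pos"])
q=proj(p,np.array([[680,51,57],[680,-9,57],[680,21,30],[680,21,82]]));print((q-[200,120])*5)
```

```text
[681.61467157  20.53706002  83.63010003] 3.6 [-4.84512395e-02  2.82378461e-01  1.67312529e+00 -2.65668134e-04
  1.18153371e+00  1.57088532e+00]
[[397.46018611 273.27779535]
 [521.02798526 274.55094895]
 [457.81229972 280.47831857]
 [460.67603316 267.50762972]]
```

View pics/b4.png

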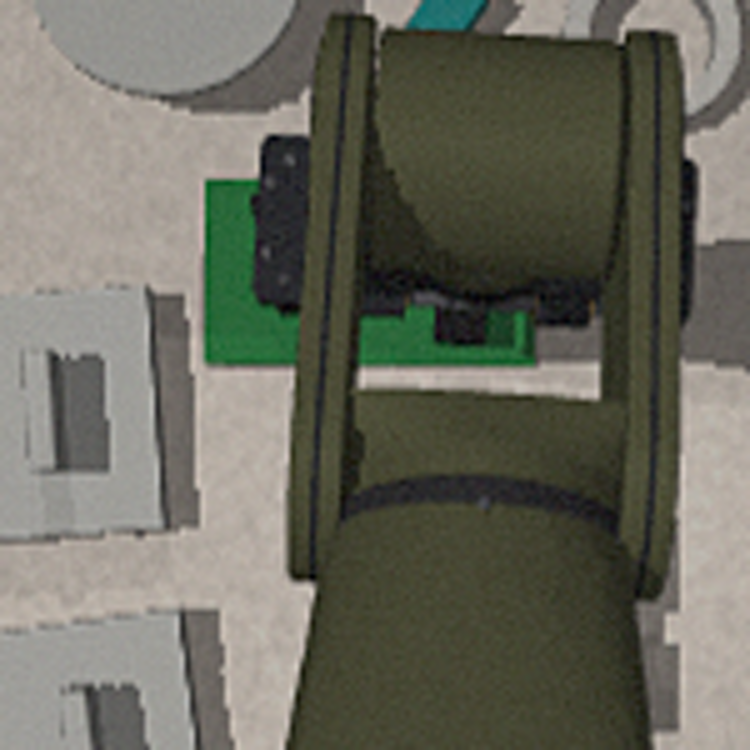

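Run:
```python
from h import *
for n in("scene","top"):
    p=robot.read_camera(n);s=robot.sense()
    M=yaw(s["eef_rot"]);o=s["position"]
    im=cv2.cvtColor(p["image"],cv2.COLOR_RGB2BGR);F=4
    x0,y0=(150,110) if n=="scene" else (180,100)
    im=cv2.resize(im[y0:y0+150,x0:x0+200],None,fx=F,fy=F,interpolation=cv2.INTER_CUBIC)
    def dr(P,c):
        q=(proj(p,np.array(P))-[x0,y0]+.5)*F
        cv2.polylines(im,[q.astype(np.int32)],True,c,1)
    for b in(-53,-90):
        dr([o+M@[b,sy*90,sz*37.5] for sy,sz in((1,1),(1,-1),(-1,-1),(-1,1))],(0,0,255))
    for b in(25,-53):
        for y in(-38,-26,26,38): dr([o+M@[b,y,sz*10] for sz in(-1,1)],(0,255,255))
    dr([o+M@[25,0,0],o+M@[-60,0,0]],(255,0,255))
    cv2.imwrite(f"pics/ov_{n}.png",im)
```

```text
(no output)
```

View pics/ov_scene.png

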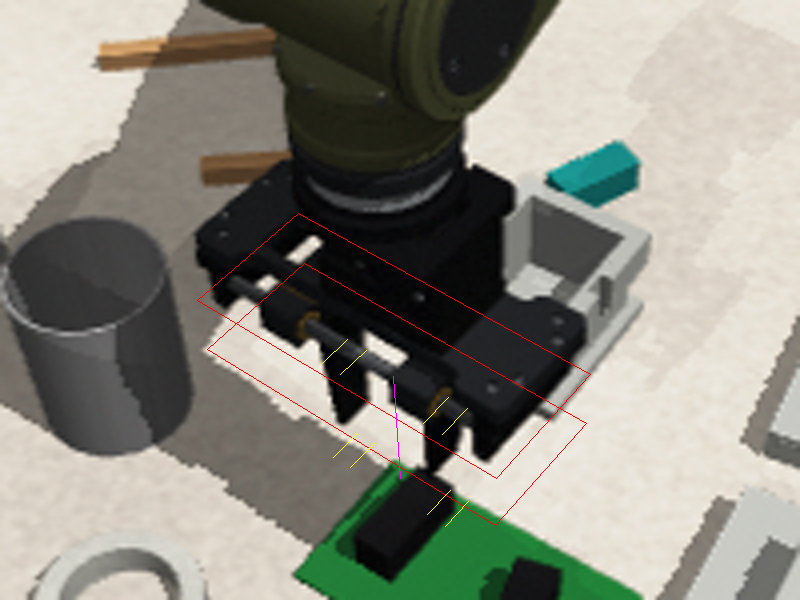

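View pics/ov_top.png

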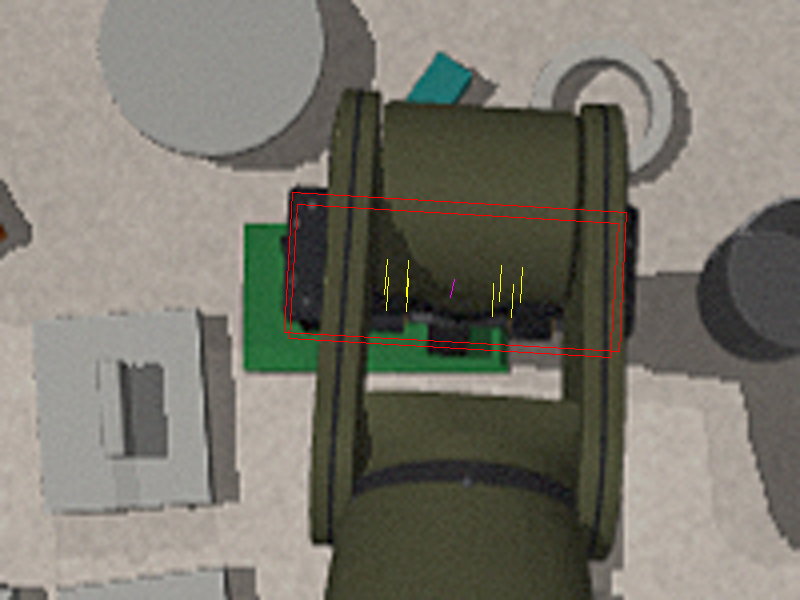

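Run:
```python
from h import *
plan(680,21,34,-92.7)
```

```text
now [681.8  20.6  84. ] yang -92.8 w 52.2 F [-1.3  0.4  0.6] t 3.7
 -> shift cm [ 5.   -0.03  0.21] turn -0.1 rows 2.0
```

Call:
{"api": "send_rows", "payload": {"deltas": [[[1.2,0,0.1],0,0.55],[[2.5,0,0.2],0,0.55],[[3.8,0,0.2],0,0.55],[[5,0,0.2],0,0.55],[[5,0,0.2],0,0.55],[[5,0,0.2],0,0.55]]}}

```text
clock: 4.3
position: [679.5, 20.7, 32.9]
eef_rot: [-0.017, 0.708, -0.017, -0.706]
ft_force: [-0.1, -0.6, -0.1]
grip_width: 52.2
```

Run:
```python
from h import *
plan(680,21,34,-92.7)
p=robot.read_camera("scene");save(p,"b5.png",(180,180,300,300),6)
plan(680,21,34,-92.7)
```

```text
now [679.5  20.7  32.9] yang -92.8 w 52.2 F [-0.1 -0.6 -0.1] t 4.3
 -> shift cm [-0.11 -0.03 -0.05] turn -0.1 rows 1.0
now [680.2  20.7  33.8] yang -92.8 w 52.4 F [0.6 0.7 0.5] t 4.35
 -> shift cm [-0.02 -0.03  0.02] turn -0.1 rows 1.0
```

View pics/b5.png

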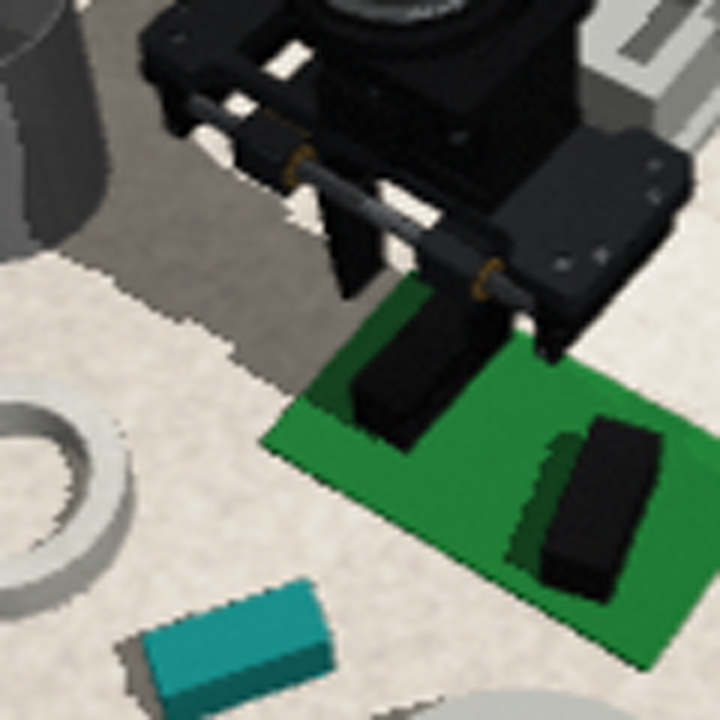

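Run:
```python
from h import *
p=robot.read_camera("scene")
for z in (9,20,30,40,50): print(z,onz(p,(180+348/6-.5,180+298/6-.5),z).round(1))
t=robot.read_camera("top");save(t,"b6.png",(220,130,350,230),6)
```

```text
9 [668.8 -25.5]
20 [674.8 -20.1]
30 [680.3 -15.2]
40 [685.7 -10.3]
50 [691.2  -5.5]
```

View pics/b6.png

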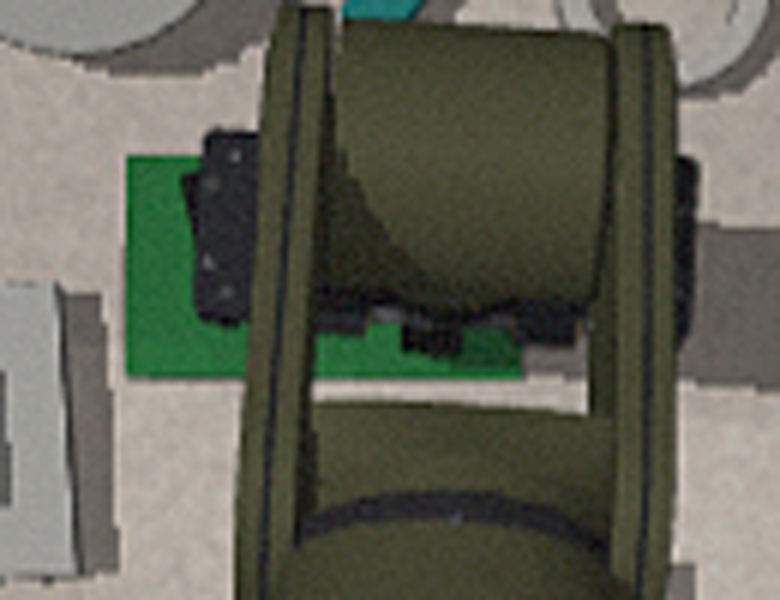

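Call:
{"api": "send_rows", "payload": {"deltas": [[[0.2,0,0],0,0.55],[[0.35,0,0],0,0.55],[[0.45,0,0],0,0.55],[[0.5,0,0],0,0.55],[[0.55,0,0],0,0.55]]}}

```text
clock: 4.95
position: [680.7, 20.6, 29.2]
eef_rot: [-0.017, 0.709, -0.017, -0.705]
ft_force: [0.3, -0.4, -0.1]
grip_width: 52.3
```

Call:
{"api": "send_rows", "payload": {"deltas": [[[0.15,0,0],0,0.55],[[0.3,0,0],0,0.55],[[0.3,0,0],0,0.55]]}}

```text
clock: 5.25
position: [680.5, 20.7, 25.8]
eef_rot: [-0.017, 0.709, -0.017, -0.705]
ft_force: [-0.1, -0.1, -0.2]
grip_width: 52.4
```

Call:
{"api": "send_rows", "payload": {"deltas": [[[0.2,0,0],0,0.55],[[0.4,0,0],0,0.55],[[0.6,0,0],0,0.55],[[0.6,0,0],0,0.55]]}}

```text
clock: 5.65
position: [680.2, 20.7, 19.3]
eef_rot: [-0.017, 0.709, -0.017, -0.705]
ft_force: [-0.1, -0.6, -0.6]
grip_width: 52.2
```

Run:
```python
from h import *
plan(680,21,34,-92.7)
p=robot.read_camera("scene");save(p,"b7.png",(180,180,300,300),6)
```

```text
now [680.2  20.7  19.3] yang -92.8 w 52.2 F [-0.1 -0.6 -0.6] t 5.65
 -> shift cm [-1.47 -0.03  0.01] turn -0.1 rows 1.0
```

View pics/b7.png

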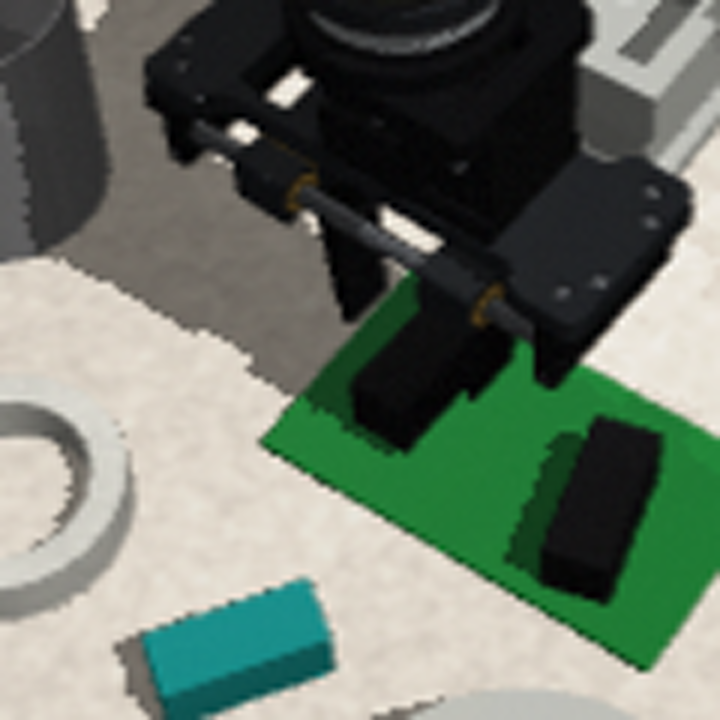

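Run:
```python
from h import *
p=robot.read_camera("scene")
for z in (5,10,15,20,25): print(z,onz(p,(180+348/6-.5,180+320/6-.5),z).round(1),onz(p,(180+472/6-.5,180+402/6-.5),z).round(1))
```

```text
5 [674.9 -21.3] [679.5  39.5]
10 [677.6 -18.9] [682.2  41.5]
15 [680.3 -16.5] [684.8  43.5]
20 [683.  -14.1] [687.4  45.5]
25 [685.6 -11.7] [690.1  47.5]
```

Call:
{"api": "send_rows", "payload": {"deltas": [[[0.2,0,0],0,0.55],[[0.4,0,0],0,0.55],[[0.6,0,0],0,0.55],[[0.6,0,0],0,0.55]]}}

```text
clock: 6.15
position: [680.1, 20.7, 13.1]
eef_rot: [-0.017, 0.709, -0.017, -0.705]
ft_force: [0.4, -0.6, -0.5]
grip_width: 52.4
```

Call:
{"api": "send_rows", "payload": {"deltas": [[[0.2,0,0],0,0.55],[[0.4,0,0],0,0.55],[[0.4,0,0],0,0.55]]}}

```text
clock: 6.45
position: [679.8, 20.7, 8.5]
eef_rot: [-0.017, 0.708, -0.017, -0.705]
ft_force: [0.1, -1.1, -0.2]
grip_width: 52.3
```

Call:
{"api": "send_rows", "payload": {"deltas": [[[0.15,0,0],0,0.55],[[0.3,0,0],0,0.55],[[0.3,0,0],0,0.55]]}}

```text
clock: 6.75
position: [679.5, 20.7, 5.2]
eef_rot: [-0.017, 0.708, -0.017, -0.706]
ft_force: [0.6, 0.1, 0.6]
grip_width: 52.7
```

Run:
```python
from h import *
p=robot.read_camera("scene");save(p,"b8.png",(180,180,300,300),6)
plan(680,21,34,-92.7)
```

```text
now [679.7  20.7   5.3] yang -92.8 w 52.0 F [ 0.3 -0.8  0. ] t 6.8
 -> shift cm [-2.87 -0.03 -0.04] turn -0.1 rows 1.0
```

View pics/b8.png

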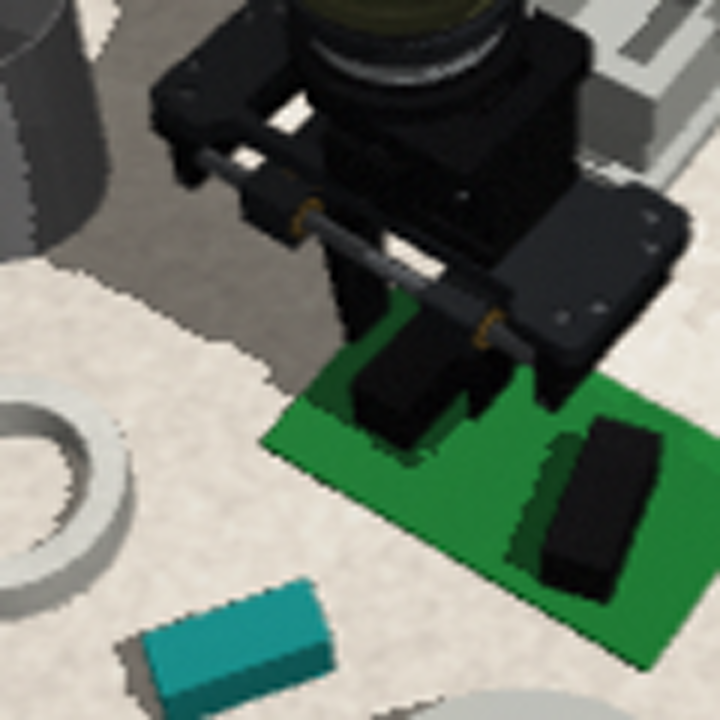

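Call:
{"api": "send_rows", "payload": {"deltas": [[[0.15,0,0],0,0.55],[[0.3,0,0],0,0.55],[[0.45,0,0],0,0.55],[[0.45,0,0],0,0.55]]}}

```text
clock: 7.2
position: [679.4, 20.7, 0.5]
eef_rot: [-0.017, 0.708, -0.017, -0.706]
ft_force: [-0.1, 0.5, -0.7]
grip_width: 52.2
```

Call:
{"api": "send_rows", "payload": {"deltas": [[[0.15,0,0],0,0.55],[[0.3,0,0],0,0.55],[[0.3,0,0],0,0.55]]}}

```text
clock: 7.5
position: [679.2, 20.7, -2.9]
eef_rot: [-0.017, 0.708, -0.017, -0.706]
ft_force: [0.1, -0.8, 0.7]
grip_width: 52.3
```

Run:
```python
from h import *
p=robot.read_camera("scene");save(p,"b9.png",(220,190,300,270),9)
plan(680,21,34,-92.7)
for z in (4,10,15,20,25): print(z,proj(p,[[690,47,z],[690,-17,z]])*9-[220*9,190*9])
```

```text
now [679.3  20.7  -2.8] yang -92.8 w 52.3 F [ 0.3 -0.9  0.8] t 7.55
 -> shift cm [-3.68 -0.03 -0.08] turn -0.1 rows 1.0
4 [[344.31888626 554.67075967]
 [135.51399764 436.12581226]]
10 [[343.70165636 541.34682996]
 [133.8144682  422.49427382]]
15 [[343.1821542  530.13381131]
 [132.3843829  411.02492581]]
20 [[342.65790699 518.81957546]
 [130.94156226 399.45440298]]
25 [[342.12884901 507.40273682]
 [129.48583419 387.78135103]]
```

View pics/b9.png

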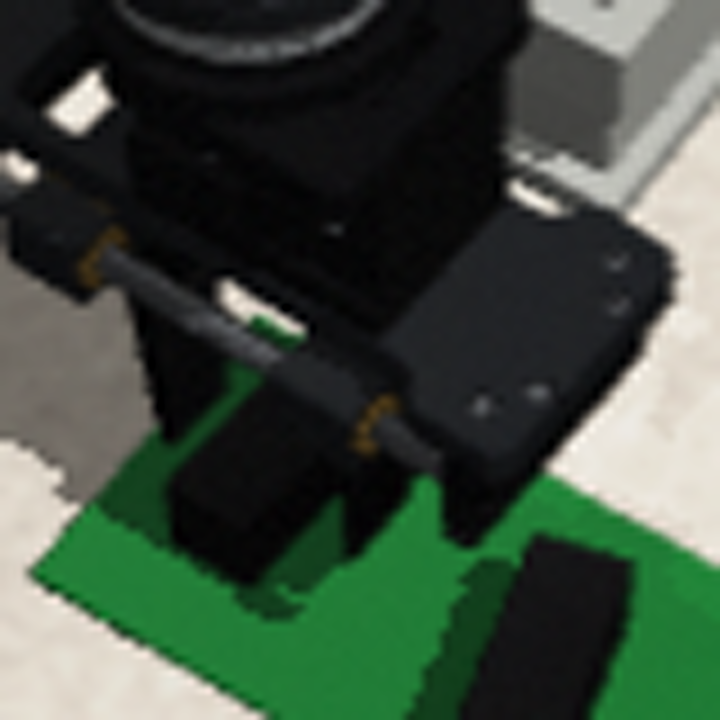

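Call:
{"api": "send_rows", "payload": {"deltas": [[[0.1,0,0],0,0.55],[[0.2,0,0],0,0.55],[[0.3,0,0],0,0.55],[[0.3,0,0],0,0.55]]}}

```text
clock: 7.95
position: [679.1, 20.7, -6.0]
eef_rot: [-0.017, 0.708, -0.017, -0.706]
ft_force: [-1.1, -0.3, 0.1]
grip_width: 52.2
```

Call:
{"api": "send_rows", "payload": {"deltas": [[[0.1,0,0],0,0.55],[[0.2,0,0],0,0.55],[[0.3,0,0],0,0.55],[[0.3,0,0],0,0.55]]}}

```text
clock: 8.35
position: [679.1, 20.7, -8.2]
eef_rot: [-0.017, 0.708, -0.017, -0.706]
ft_force: [-2.6, -0.7, 5.2]
grip_width: 52.3
```

Call:
{"api": "send_rows", "payload": {"deltas": [[[-0.4,0,0],0,0.55],[[-0.4,0,0],0,0.2],[[-0.4,0,0],0,0.2],[[-0.4,0,0],0,0.2],[[-0.4,0,0],0,0.2]], "force": 25}}

```text
clock: 8.85
position: [679.0, 20.7, -4.5]
eef_rot: [-0.017, 0.707, -0.017, -0.706]
ft_force: [0.1, -0.7, 0.0]
grip_width: 25.6
```

Call:
{"api": "send_rows", "payload": {"deltas": [[[-2,0,0],0,0.2],[[-6,0,0],0,0.2],[[-12,0,0],0,0.2],[[-12,0,0],0,0.2],[[-12,0,0],0,0.2]]}}

```text
clock: 9.35
position: [680.9, 20.7, 119.2]
eef_rot: [-0.017, 0.71, -0.017, -0.704]
ft_force: [0.1, 0.7, -0.8]
grip_width: 25.8
```

Run:
```python
from h import *
p=robot.read_camera("scene");save(p,"b10.png",(180,140,330,260),5)
t=robot.read_camera("top");save(t,"b11.png",(180,100,380,250),4)
plan(510.5,0,115,-90)
```

```text
now [677.9  20.8 114.1] yang -92.8 w 25.8 F [-0.  -0.4 -0.6] t 9.45
 -> shift cm [-0.09  2.89 16.62] turn -2.8 rows 4.0
```

View pics/b10.png

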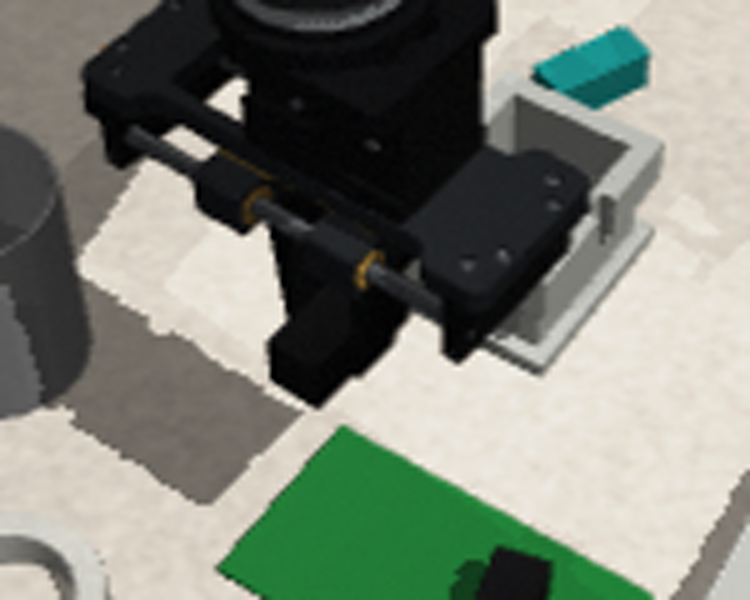

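View pics/b11.png

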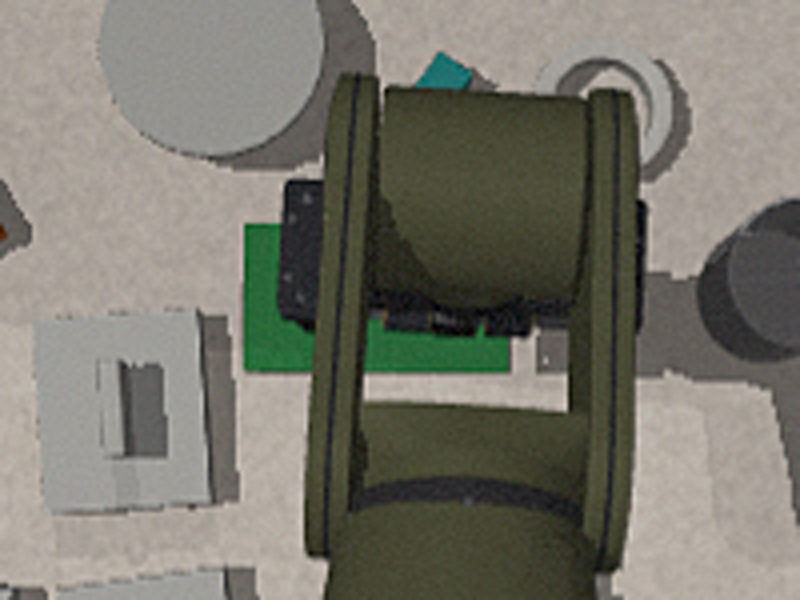

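Call:
{"api": "send_rows", "payload": {"deltas": [[[0,2.9,16.6],-2.8,0.2],[[0,2.9,16.6],-2.8,0.2],[[0,2.9,16.6],-2.8,0.2],[[0,2.9,16.6],-2.8,0.2],[[0,2.9,16.6],-2.8,0.2],[[3.5,2.9,16.6],-2.8,0.2],[[3.5,2.9,16.6],-2.8,0.2],[[3.5,2.9,16.6],-2.8,0.2]]}}

```text
clock: 10.25
position: [510.0, 0.0, 77.5]
eef_rot: [-0.0, -0.706, -0.0, 0.709]
ft_force: [0.7, -0.9, -0.5]
grip_width: 25.8
```

Run:
```python
from h import *
p=robot.read_camera("scene");save(p,"b12.png",(210,90,360,210),5)
t=robot.read_camera("top");save(t,"b13.png",(220,160,380,310),4)
plan(510.5,0,115,-90)
```

```text
now [ 5.116e+02 -2.000e-01  7.960e+01] yang -90.0 w 25.9 F [-0.3  0.6 -0.3] t 10.35
 -> shift cm [-3.54 -0.02  0.11] turn 0.0 rows 1.0
```

View pics/b12.png

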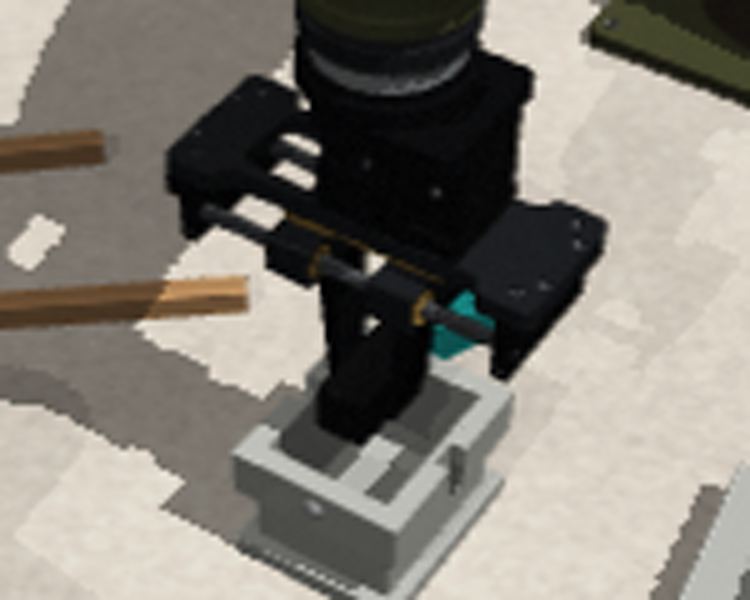

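View pics/b13.png

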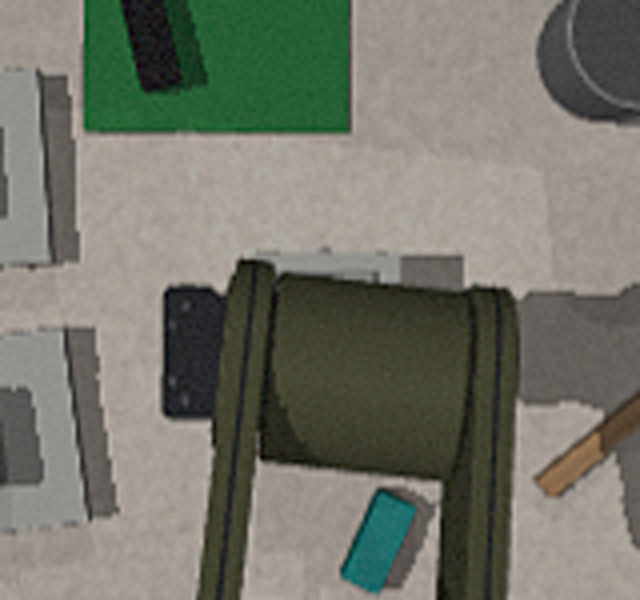

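Run:
```python
from h import *
p=robot.read_camera("scene")
for z in (60,70,80,90,100): print(z,((proj(p,[[541,13,z],[541,-13,z],[541,13,z+26]])-[210,90]+.5)*5).round())
```

```text
60 [[363. 486.]
 [317. 463.]
 [365. 448.]]
70 [[364. 472.]
 [317. 449.]
 [365. 433.]]
80 [[364. 457.]
 [317. 434.]
 [366. 417.]]
90 [[365. 442.]
 [317. 419.]
 [366. 402.]]
100 [[365. 427.]
 [317. 404.]
 [367. 386.]]
```

Call:
{"api": "send_rows", "payload": {"deltas": [[[2.5,0,0.1],0,0.2],[[5,0,0.1],0,0.2],[[7,0,0.1],0,0.2],[[8,0,0.1],0,0.2],[[8.2,0,0.1],0,0.2],[[8.4,0,0.1],0,0.2],[[8.4,0,0.1],0,0.2]]}}

```text
clock: 11.1
position: [512.0, -0.3, -2.8]
eef_rot: [0.0, 0.708, 0.0, -0.706]
ft_force: [-0.5, -0.1, 0.7]
grip_width: 25.8
```

Call:
{"api": "send_rows", "payload": {"deltas": [[[0.15,0,0],0,0.2],[[0.3,0,0],0,0.2],[[0.4,0,0],0,0.2],[[0.4,0,0],0,0.2]]}}

```text
clock: 11.5
position: [513.2, -0.4, -4.6]
eef_rot: [0.001, 0.709, 0.0, -0.706]
ft_force: [-3.4, 0.9, 10.2]
grip_width: 25.9
```

Call:
{"api": "send_rows", "payload": {"deltas": [[[-0.2,0,0],0,0.35],[[-0.2,0,0],0,0.35],[[-0.2,0,0],0,0.35],[[-3,0,0],0,0.35],[[-7,0,0],0,0.35],[[-11,0,0],0,0.35],[[-13,0,0],0,0.55],[[-13,0,0],0,0.55],[[-13,0,0],0,0.55]]}}

```text
clock: 12.4
position: [512.3, -0.3, 124.8]
eef_rot: [0.001, 0.708, 0.0, -0.706]
ft_force: [-0.7, 0.0, -0.7]
grip_width: 50.5
```

Run:
```python
from h import *
t=robot.read_camera("top");p=robot.read_camera("scene");save(p,"b14.png",(210,90,360,210),5)
b=[]
for n,p in(("top",t),("scene",p)):
    for d in robot.regions_of(p,"brick_1"):
        m=d["pixels"]; c=p["image"][m].mean(0)
        if c.max()<45: print(n,d["position"].round() if hasattr(d["position"],'round') else d["position"],[np.round(v,1) for v in rect(p,m,30)],np.round(fit(p,m,60,26,4,30,697,108,.25),1))
plan(697,108,80,-90+14.2)
```

```text
top [258.3, 171.1] [array([694.6, 106.4]), array([61.9, 24.8]), np.float64(14.6)] [696.1 107.6  14.6   4.9]
scene [281.3, 264.4] [array([704.4, 112.8]), array([73.7, 30. ]), np.float64(15.4)] [697.7 109.2  15.    3.9]
scene [288.5, 181.3] [array([504. ,   1.9]), array([27.4, 37.9]), np.float64(86.8)] [697.  108.   14.3 103. ]
now [ 5.112e+02 -2.000e-01  1.231e+02] yang -89.9 w 52.2 F [ 0.2 -0.6  0.1] t 12.6
 -> shift cm [  4.31 -10.8  -18.58] turn -14.1 rows 5.0
```

View pics/b14.png

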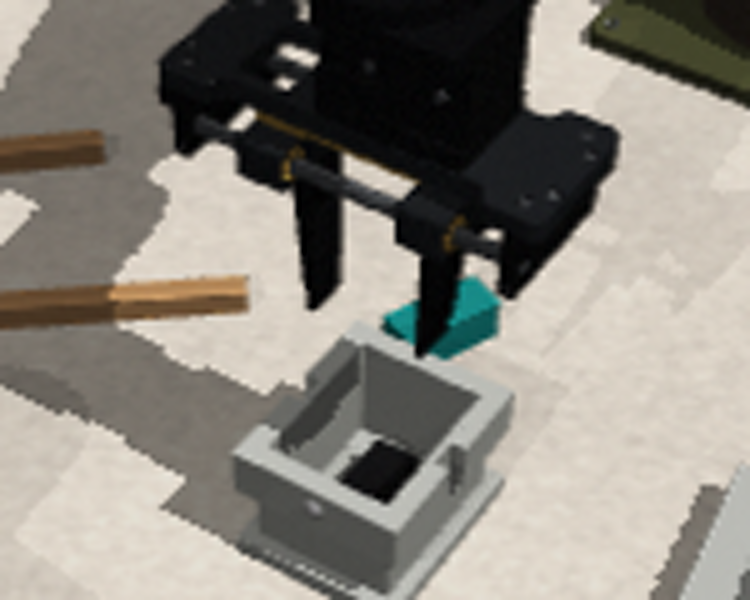

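Call:
{"api": "send_rows", "payload": {"deltas": [[[0,-10.8,-18.6],-14.5,0.55],[[0,-10.8,-18.6],-14.5,0.55],[[0,-10.8,-18.6],-14.5,0.55],[[0,-10.8,-18.6],-14.5,0.55],[[0,-10.8,-18.6],-14.5,0.55],[[4,-10.8,-18.6],-14.5,0.55],[[7.5,-10.8,-18.6],-14.5,0.55],[[7.5,-10.8,-18.6],-14.5,0.55],[[7.5,-10.8,-18.6],-14.5,0.55]]}}

```text
clock: 13.5
position: [695.9, 107.8, 46.3]
eef_rot: [-0.09, -0.7, -0.089, 0.703]
ft_force: [0.2, 0.4, 1.6]
grip_width: 52.6
```

Run:
```python
from h import *
p=robot.read_camera("scene");save(p,"b15.png",(220,170,340,290),5)
plan(697,108.4,-4,-75.4)
```

```text
now [697.6 107.9  48.8] yang -75.5 w 52.5 F [-0.9  0.2  1. ] t 13.55
 -> shift cm [ 5.28 -0.06  0.05] turn -0.1 rows 2.0
```

View pics/b15.png

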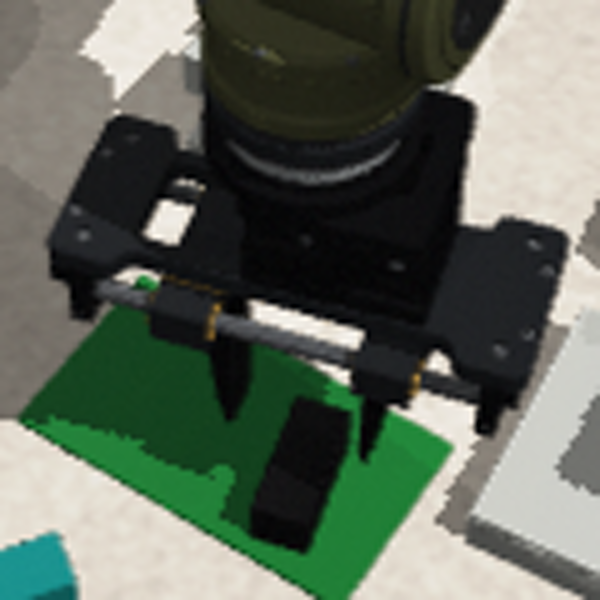

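Call:
{"api": "send_rows", "payload": {"deltas": [[[2,-0.1,0],0,0.55],[[4,-0.1,0],0,0.55],[[5,-0.1,0],0,0.55],[[5.3,-0.1,0],0,0.55],[[5.3,-0.1,0],0,0.55],[[5.3,-0.1,0],0,0.2],[[5.3,-0.1,0],0,0.2],[[5.3,-0.1,0],0,0.2],[[5.3,-0.1,0],0,0.2]]}}

```text
clock: 14.45
position: [697.7, 108.9, -3.6]
eef_rot: [0.09, 0.702, 0.089, -0.701]
ft_force: [-0.6, 0.0, 4.6]
grip_width: 25.8
```

Call:
{"api": "send_rows", "payload": {"deltas": [[[-3,0,0],0,0.2],[[-8,0,0],0,0.2],[[-13,0,0],0,0.2],[[-13,0,0],0,0.2],[[-13,0,0],0,0.2]]}}

```text
clock: 14.95
position: [698.9, 109.0, 129.2]
eef_rot: [0.09, 0.704, 0.089, -0.699]
ft_force: [-0.5, 0.2, -0.3]
grip_width: 26.1
```

Run:
```python
from h import *
plan(512,0,95,-90)
```

```text
now [698.9 109.  129.2] yang -75.5 w 26.1 F [-0.5  0.2 -0.3] t 14.95
 -> shift cm [ 3.3   5.86 20.85] turn 14.5 rows 5.0
```

Call:
{"api": "send_rows", "payload": {"deltas": [[[0,5.9,20.8],14.5,0.2],[[0,5.9,20.8],14.5,0.2],[[0,5.9,20.8],14.5,0.2],[[0,5.9,20.8],14.5,0.2],[[0,5.9,20.8],14.5,0.2],[[2.5,5.9,20.8],14.5,0.2],[[3.5,5.9,20.8],14.5,0.2],[[3.5,5.9,20.8],14.5,0.2],[[3.5,5.9,20.8],14.5,0.2]]}}

```text
clock: 15.85
position: [512.2, -0.0, 92.1]
eef_rot: [0.0, 0.709, 0.001, -0.706]
ft_force: [-0.2, 0.0, 0.3]
grip_width: 25.4
```

Run:
```python
from h import *
p=robot.read_camera("scene");save(p,"b16.png",(210,90,360,210),5)
plan(512,-0.5,28,-90)
```

```text
now [ 5.129e+02 -1.000e-01  9.300e+01] yang -89.9 w 25.9 F [ 0.   0.3 -0.4] t 15.9
 -> shift cm [6.5  0.04 0.13] turn 0.1 rows 2.0
```

View pics/b16.png

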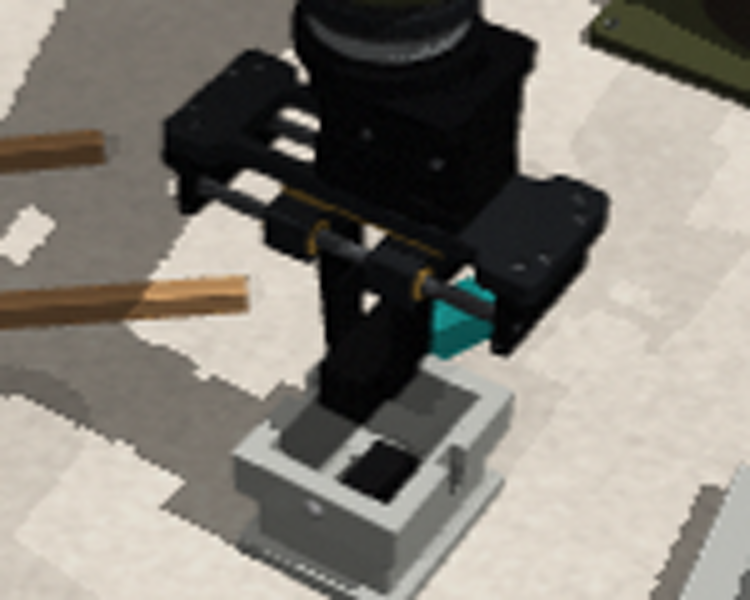

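Call:
{"api": "send_rows", "payload": {"deltas": [[[2.5,0,0],0,0.2],[[5,0,0],0,0.2],[[6,0,0],0,0.2],[[6.3,0,0],0,0.2],[[6.6,0,0],0,0.2],[[6.8,0,0],0,0.2],[[6.8,0,0],0,0.2]]}}

```text
clock: 16.6
position: [514.0, -0.1, 25.8]
eef_rot: [0.0, 0.71, 0.0, -0.705]
ft_force: [-0.3, -0.7, -0.1]
grip_width: 25.8
```

Call:
{"api": "send_rows", "payload": {"deltas": [[[0.15,0,0.1],0,0.2],[[0.3,0,0.1],0,0.2],[[0.45,0,0.1],0,0.2],[[0.45,0,0.1],0,0.2]]}}

```text
clock: 17.0
position: [513.4, -0.1, 22.4]
eef_rot: [0.0, 0.71, 0.0, -0.704]
ft_force: [-1.8, -0.1, 5.8]
grip_width: 25.9
```

Call:
{"api": "send_rows", "payload": {"deltas": [[[-0.1,0,0],0,0.35],[[-0.1,0,0],0,0.35],[[-0.1,0,0],0,0.35],[[-3,0,0],0,0.35],[[-7,0,0],0,0.35],[[-11,0,0],0,0.35],[[-14,0,0],0,0.5],[[-14,0,0],0,0.5],[[-14,0,0],0,0.5]]}}

```text
clock: 17.9
position: [512.7, -0.2, 162.9]
eef_rot: [0.0, 0.71, 0.0, -0.704]
ft_force: [0.0, -0.3, -1.1]
grip_width: 46.7
```

```bash
cat > lids.py <<'E'
from h import *
P={n:robot.read_camera(n) for n in("top","scene")}
for n,p in P.items():
    for d in robot.regions_of(p,"lid_a"):
        m=d["pixels"]
        if m.sum()<1500: continue
        r=rect(p,m,25);w,h=r[1];a=r[2]+(90 if h>w else 0); a=(a+90)%180-90
        print(n,"lid",np.round(fit(p,m,122,104,0,25,*r[0],np.radians(a)),1),m.sum(),round(d["confidence"],2))
save(P["scene"],"L_s.png");save(P["top"],"L_t.png",(120,150,340,320),3.6)
s=robot.sense();print(s["position"],s["clock"])
E
python3 lids.py; python3 -c "
from h import *
p=robot.read_camera('scene');save(p,'b17.png',(210,90,360,210),5)"
```

```text
top lid [612.7 225.1   4.5  16.9] 2042 0.79
top lid [448.5 203.2   8.2  15.6] 2078 0.77
top lid [449.3 352.6  -9.   12.3] 2147 0.58
scene lid [449.7 204.4   7.8  14.8] 2000 0.59
scene lid [449.9 353.5  -9.6   9.1] 2410 0.57
[ 5.11163749e+02 -2.49062454e-02  1.60204640e+02] 18.1
```

View pics/b17.png

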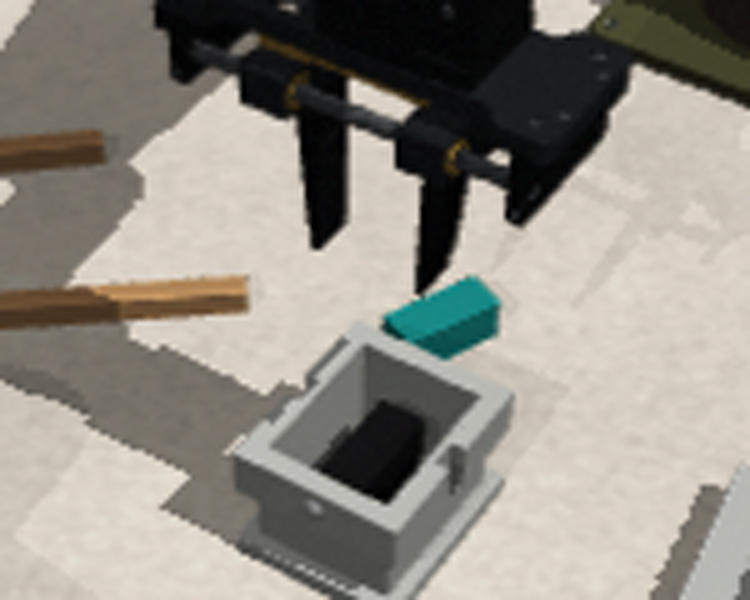

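View pics/L_t.png

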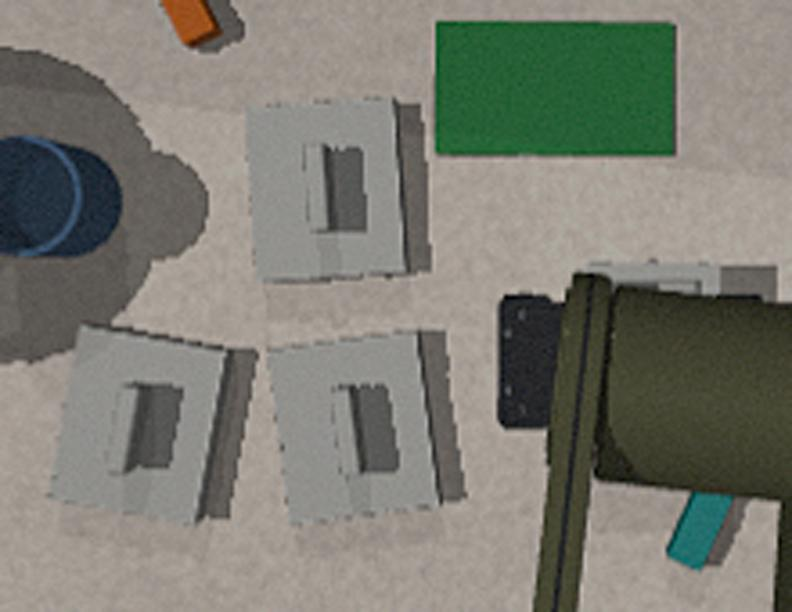

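Run:
```python
from h import *
plan(449.2,203.8,70,-82)
```

```text
now [511.3  -0.  160.4] yang -89.9 w 47.4 F [-0.9  0.1  1.2] t 18.15
 -> shift cm [  9.03 -20.39   6.23] turn -7.9 rows 5.0
```

Call:
{"api": "send_rows", "payload": {"deltas": [[[0,-20.4,6.2],-7.9,0.45],[[0,-20.4,6.2],-7.9,0.45],[[0,-20.4,6.2],-7.9,0.45],[[0,-20.4,6.2],-7.9,0.45],[[0,-20.4,6.2],-7.9,0.45],[[4,-20.4,6.2],-7.9,0.45],[[9,-20.4,6.2],-7.9,0.45],[[9,-20.4,6.2],-7.9,0.45],[[9,-20.4,6.2],-7.9,0.45]]}}

```text
clock: 19.05
position: [448.7, 203.2, 69.4]
eef_rot: [0.049, 0.706, 0.049, -0.705]
ft_force: [-0.4, -0.3, 1.2]
grip_width: 42.8
```

Run:
```python
from h import *
p=robot.read_camera("scene");save(p,"c1.png",(290,110,440,260),5)
plan(449.2,203.8,18,-82)
```

```text
now [450.4 203.7  71.5] yang -82.1 w 42.7 F [0.  0.3 0.6] t 19.1
 -> shift cm [ 5.35 -0.02  0.15] turn -0.1 rows 2.0
```

View pics/c1.png

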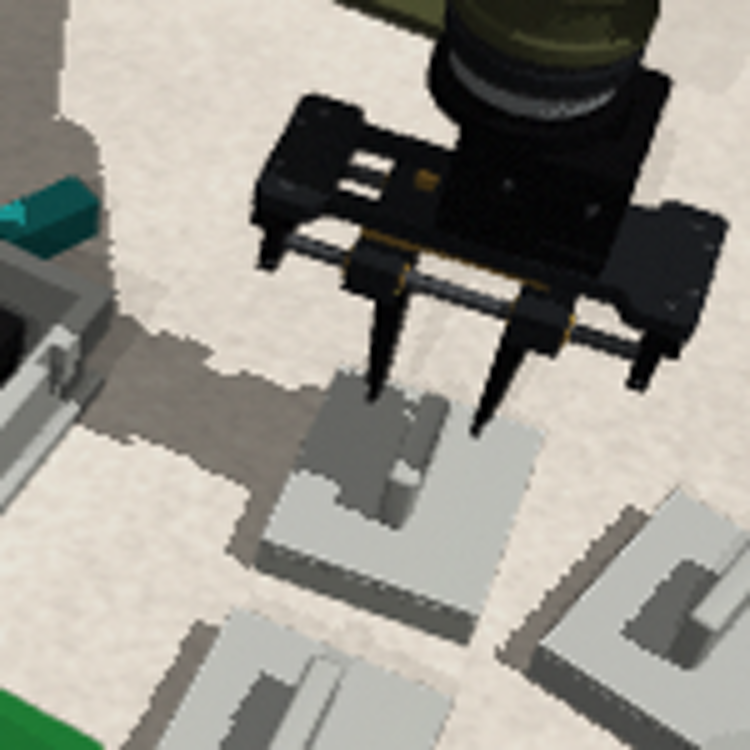

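Call:
{"api": "send_rows", "payload": {"deltas": [[[2.5,0,0.1],0,0.45],[[4,0,0.1],0,0.45],[[4.8,0,0.1],0,0.45],[[5.3,0,0.1],0,0.45],[[5.3,0,0.1],0,0.45],[[5.3,0,0.1],0,0.05],[[5.3,0,0.1],0,0.05],[[5.3,0,0.1],0,0.05],[[5.3,0,0.1],0,0.05],[[5.3,0,0.1],0,0.05]], "force": 40}}

```text
clock: 20.1
position: [449.9, 203.8, 18.8]
eef_rot: [0.049, 0.707, 0.049, -0.703]
ft_force: [-0.5, 0.7, 2.0]
grip_width: 13.8
```

Call:
{"api": "send_rows", "payload": {"deltas": [[[-3,0,0],0,0.05],[[-8,0,0],0,0.05],[[-11.5,0,0],0,0.05],[[-11.5,0,0],0,0.05],[[-11.5,0,0],0,0.05]]}}

```text
clock: 20.6
position: [449.5, 203.8, 134.4]
eef_rot: [0.049, 0.708, 0.049, -0.703]
ft_force: [0.3, 1.6, -2.0]
grip_width: 14.1
```

Run:
```python
from h import *
plan(511.4,-0.2,118,-90)
```

```text
now [449.5 203.8 134.4] yang -82.1 w 14.1 F [ 0.3  1.6 -2. ] t 20.6
 -> shift cm [ 1.65 21.06 -3.3 ] turn 7.9 rows 5.0
```

Call:
{"api": "send_rows", "payload": {"deltas": [[[0.5,21.1,-3.3],7.9,0.05],[[0.5,21.1,-3.3],7.9,0.05],[[0.5,21.1,-3.3],7.9,0.05],[[0.5,21.1,-3.3],7.9,0.05],[[0.5,21.1,-3.3],7.9,0.05],[[1.6,21.1,-3.3],7.9,0.05],[[1.6,21.1,-3.3],7.9,0.05],[[1.6,21.1,-3.3],7.9,0.05],[[1.6,21.1,-3.3],7.9,0.05]]}}

```text
clock: 21.5
position: [511.0, 0.8, 118.1]
eef_rot: [0.0, 0.709, 0.002, -0.705]
ft_force: [-0.1, -0.5, -0.8]
grip_width: 13.9
```

Run:
```python
from h import *
p=robot.read_camera("scene");
s=robot.sense();o=s["position"]
plan(511.4,-0.2,118,-90)
im=cv2.cvtColor(p["image"],cv2.COLOR_RGB2BGR);F=5;x0,y0=210,90
im=cv2.resize(im[y0:y0+120,x0:x0+150],None,fx=F,fy=F,interpolation=cv2.INTER_CUBIC)
def dr(P,c):
    q=(proj(p,np.array(P))-[x0,y0]+.5)*F
    cv2.polylines(im,[q.astype(np.int32)],True,c,1)
for z in(0,25):
    q=boxpts(o[0]-.7,o[1],0,122,104,o[2]-18.8+z,0)[::2];dr(q[[0,1,3,2]],(0,0,255))
q=boxpts(510.7,0,0,108,90,70,0)[::2];dr(q[[0,1,3,2]],(0,255,255))
cv2.imwrite("pics/c2.png",im)
```

```text
now [511.2   0.7 118.5] yang -89.8 w 13.9 F [ 0.5 -1.  -0.6] t 21.55
 -> shift cm [ 0.05  0.09 -0.02] turn 0.2 rows 1.0
```

View pics/c2.png

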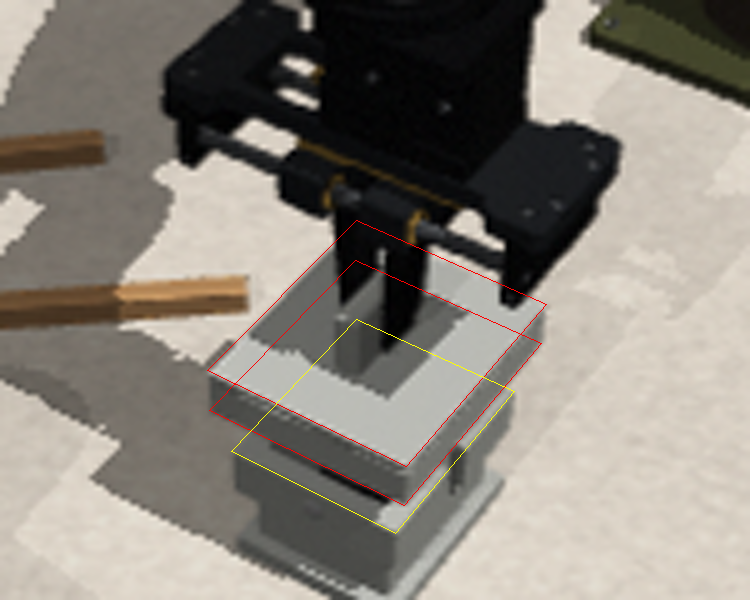

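Call:
{"api": "send_rows", "payload": {"deltas": [[[1.2,0.09,0],0.2,0.05],[[2.2,0.09,0],0.2,0.05],[[2.6,0.09,0],0.2,0.05],[[2.8,0.09,0],0.2,0.05],[[2.95,0.09,0],0.2,0.05],[[2.95,0.09,0],0.2,0.05]]}}

```text
clock: 22.15
position: [511.5, -0.3, 88.9]
eef_rot: [-0.001, 0.71, 0.0, -0.705]
ft_force: [-0.5, -0.2, -1.4]
grip_width: 13.9
```

Call:
{"api": "send_rows", "payload": {"deltas": [[[0.1,0,0],0,0.05],[[0.2,0,0],0,0.05],[[0.3,0,0],0,0.05],[[0.3,0,0],0,0.05]]}}

```text
clock: 22.55
position: [511.5, -0.3, 85.8]
eef_rot: [-0.001, 0.71, 0.0, -0.705]
ft_force: [-0.2, -0.4, -0.5]
grip_width: 13.9
```

Call:
{"api": "send_rows", "payload": {"deltas": [[[0.1,0,0],0,0.05],[[0.2,0,0],0,0.05],[[0.3,0,0],0,0.05],[[0.3,0,0],0,0.05]]}}

```text
clock: 22.95
position: [511.5, -0.3, 82.6]
eef_rot: [-0.001, 0.71, 0.0, -0.705]
ft_force: [0.1, 0.0, -1.2]
grip_width: 13.8
```

Call:
{"api": "send_rows", "payload": {"deltas": [[[0.1,0,0],0,0.05],[[0.2,0,0],0,0.05],[[0.3,0,0],0,0.05],[[0.3,0,0],0,0.05]]}}

```text
clock: 23.35
position: [511.8, -0.3, 80.6]
eef_rot: [-0.001, 0.71, 0.0, -0.705]
ft_force: [-2.1, 0.2, 4.8]
grip_width: 13.8
```

Call:
{"api": "send_rows", "payload": {"deltas": [[[0.2,0,0],0,0.05],[[0.3,0,0],0,0.05],[[0.4,0,0],0,0.05],[[0.4,0,0],0,0.05]]}}

```text
clock: 23.75
position: [511.8, -0.3, 77.0]
eef_rot: [-0.001, 0.71, 0.0, -0.705]
ft_force: [-2.1, 0.4, 2.4]
grip_width: 14.0
```

Call:
{"api": "send_rows", "payload": {"deltas": [[[0.2,0,0],0,0.05],[[0.4,0,0],0,0.05],[[0.6,0,0],0,0.05],[[0.6,0,0],0,0.05]]}}

```text
clock: 24.15
position: [511.2, -0.2, 69.8]
eef_rot: [-0.001, 0.709, 0.0, -0.705]
ft_force: [0.2, -0.4, -4.3]
grip_width: 13.9
```

Run:
```python
from h import *
p=robot.read_camera("scene");save(p,"c3.png",(210,90,360,210),5)
```

```text
(no output)
```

View pics/c3.png

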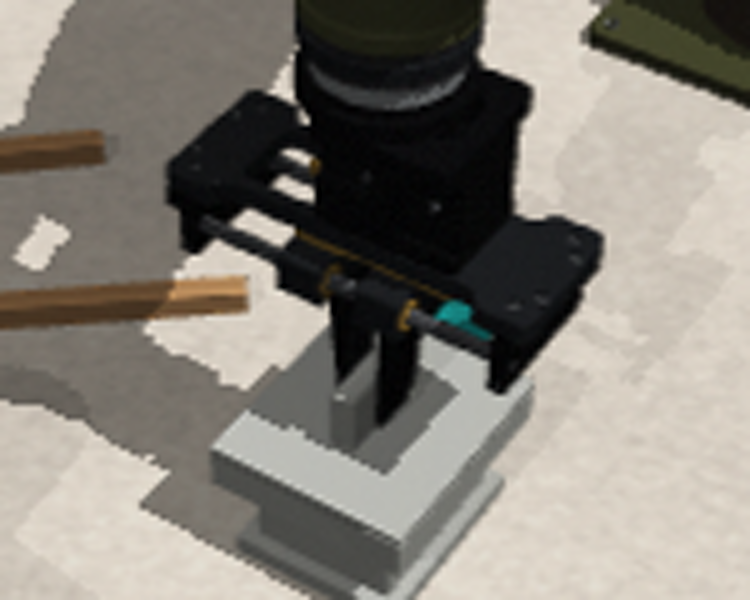

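Call:
{"api": "send_rows", "payload": {"deltas": [[[0.2,0,0],0,0.05],[[0.4,0,0],0,0.05],[[0.6,0,0],0,0.05],[[0.6,0,0],0,0.05]]}}

```text
clock: 24.6
position: [511.7, -0.2, 68.8]
eef_rot: [-0.001, 0.709, 0.0, -0.706]
ft_force: [-16.8, 1.2, 25.2]
grip_width: 13.6
```

Call:
{"api": "send_rows", "payload": {"deltas": [[[0,0,0],0,0.05],[[-0.05,0,0],0,0.3],[[-0.05,0,0],0,0.3],[[-0.05,0,0],0,0.3],[[-3,0,0],0,0.3],[[-7,0,0],0,0.3],[[-11,0,0],0,0.3],[[-14,0,0],0,0.3],[[-14,0,0],0,0.3]]}}

```text
clock: 25.5
position: [514.3, -0.8, 214.8]
eef_rot: [-0.0, 0.712, -0.0, -0.702]
ft_force: [0.9, -0.7, 1.1]
grip_width: 28.2
```

Run:
```python
from h import *
p=robot.read_camera("scene")
im=cv2.cvtColor(p["image"],cv2.COLOR_RGB2BGR);F=5;x0,y0=210,90
im=cv2.resize(im[y0:y0+120,x0:x0+150],None,fx=F,fy=F,interpolation=cv2.INTER_CUBIC)
def dr(P,c):
    q=(proj(p,np.array(P))-[x0,y0]+.5)*F
    cv2.polylines(im,[q.astype(np.int32)],True,c,1)
for z in(50,75):
    q=boxpts(510.9,-.2,0,122,104,z,0)[::2];dr(q[[0,1,3,2]],(0,0,255))
cv2.imwrite("pics/c4.png",im)
plan(466,-203,160,-90)
```

```text
now [512.9  -0.6 211.7] yang -90.0 w 28.4 F [ 0.7  0.6 -0.6] t 25.55
 -> shift cm [ 5.11 20.24  4.73] turn -0.0 rows 5.0
```

View pics/c4.png

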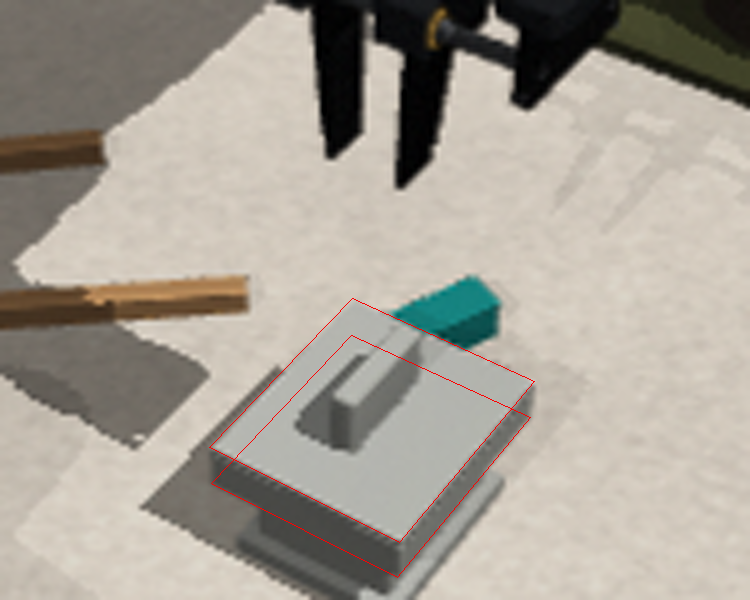

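```bash
cat > cup.py <<'E'
from h import *
P={n:robot.read_camera(n) for n in("top","scene")}
def cyl(c): 
    t=np.linspace(0,2*np.pi,60); return np.array([[c[0]+45*np.cos(a),c[1]+45*np.sin(a),z] for a in t for z in(0,110)])
for n,p in P.items():
    for d in robot.regions_of(p,"cup"):
        m=d["pixels"]
        if m.sum()<1000: continue
        def f(c):
            h=cv2.convexHull(proj(p,cyl(c)).astype(np.float32));im=np.zeros(m.shape,np.float32)
            cv2.fillConvexPoly(im,np.round(h*16).astype(np.int32),1.,shift=4)
            return ((cv2.GaussianBlur(im,(0,0),1)-cv2.GaussianBlur(m.astype(np.float32),(0,0),1))**2).sum()
        r=minimize(f,[690,-182],method="Nelder-Mead",options=dict(initial_simplex=[[690,-182],[700,-182],[690,-172]]))
        print(n,"cup",r.x.round(1),round(r.fun,1),d["confidence"])
    for d in robot.regions_of(p,"beam_1"):
        r=rect(p,d["pixels"],7.5)
        w,h=r[1]; a=r[2]+(90 if h>w else 0)
        print(n,"beam",[np.round(v,1) for v in r],np.round(fit(p,d["pixels"],160,15,0,15,*r[0],np.radians(a)),1))
save(P["scene"],"cup_s.png")
E
python3 cup.py; python3 -c "
from h import *
plan(511,-257,60,-140.6)"
```

```text
top cup [ 693.4 -183.4] 28.1 0.86
top beam [array([ 414.4, -343.3]), array([ 19.2, 161.9]), np.float64(42.3)] [ 414.4 -343.2  132.3   16.6]
top beam [array([ 477.9, -219.2]), array([ 17.7, 124.8]), np.float64(39.5)] [ 475.9 -216.9  129.8   88.9]
scene cup [ 691.9 -181.5] 59.4 0.7
scene beam [array([ 466.5, -200.8]), array([ 30.3, 157.3]), np.float64(39.5)] [ 466.7 -200.7  129.3   13.3]
scene beam [array([ 413.6, -340.4]), array([ 32.4, 158.9]), np.float64(42.6)] [ 413.5 -340.6  133.1    6. ]
now [ 5.102e+02 -3.000e-01  2.068e+02] yang -90.0 w 28.7 F [0.8 0.6 1. ] t 25.85
 -> shift cm [14.64 25.69 -0.09] turn 50.6 rows 6.0
```

View pics/cup_s.png

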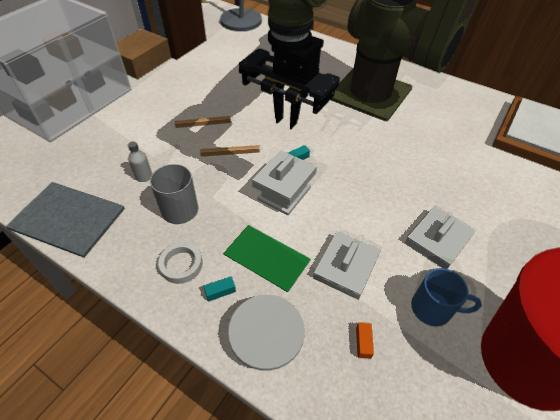

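Call:
{"api": "send_rows", "payload": {"deltas": [[[5,25.7,-0.1],50.6,0.35],[[5,25.7,-0.1],50.6,0.35],[[5,25.7,-0.1],50.6,0.35],[[5,25.7,-0.1],50.6,0.35],[[5,25.7,-0.1],50.6,0.35],[[5,25.7,-0.1],50.6,0.35],[[9,25.7,-0.1],50.6,0.35],[[14,25.7,-0.1],50.6,0.35],[[16,25.7,-0.1],50.6,0.35],[[16,25.7,-0.1],50.6,0.35]]}}

```text
clock: 26.85
position: [507.3, -254.8, 40.7]
eef_rot: [0.304, -0.635, 0.301, 0.643]
ft_force: [0.6, -0.1, -0.3]
grip_width: 33.2
```

Run:
```python
from h import *
p=robot.read_camera("scene");save(p,"d1.png",(150,60,290,180),5)
plan(511,-257,-9,-140.5)
```

```text
now [ 509.4 -256.    43.8] yang -140.6 w 33.4 F [0.3 0.3 0.1] t 26.9
 -> shift cm [ 5.28 -0.06 -0.21] turn -0.1 rows 2.0
```

View pics/d1.png

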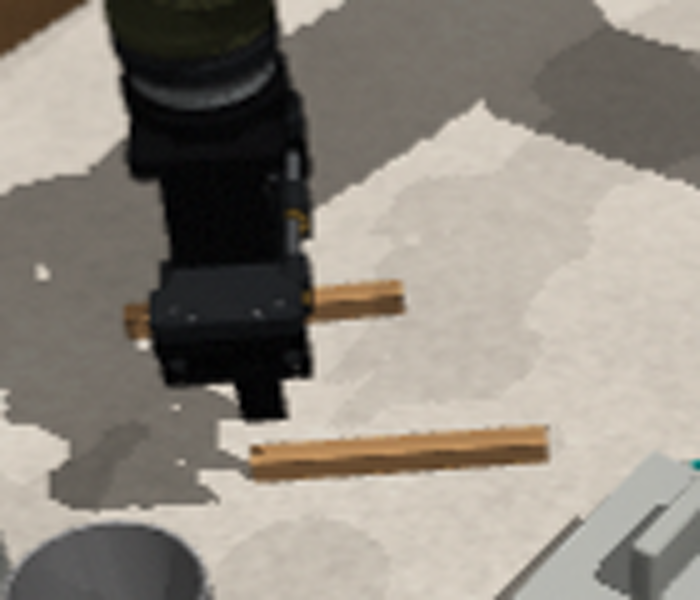

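Call:
{"api": "send_rows", "payload": {"deltas": [[[2.5,-0.1,-0.2],0,0.35],[[4,-0.1,-0.2],0,0.35],[[4.8,-0.1,-0.2],0,0.35],[[5.1,-0.1,-0.2],0,0.35],[[5.1,-0.1,-0.2],0,0.35],[[5.1,-0.1,-0.2],0,0.05],[[5.1,-0.1,-0.2],0,0.05],[[5.1,-0.1,-0.2],0,0.05],[[5.1,-0.1,-0.2],0,0.05]], "force": 3}}

```text
clock: 27.8
position: [511.7, -257.0, -6.5]
eef_rot: [0.303, -0.638, 0.302, 0.641]
ft_force: [-0.1, 0.7, 2.9]
grip_width: 14.8
```

Call:
{"api": "send_rows", "payload": {"deltas": [[[-1,0,0],0,0.05],[[-3,0,0],0,0.05],[[-6,0,0],0,0.05],[[-10,0,0],0,0.05],[[-15,0,0],0,0.05],[[-20,0,0],0,0.05],[[-20,0,0],0,0.05],[[-20,0,0],0,0.05]]}}

```text
clock: 28.6
position: [513.2, -258.4, 196.4]
eef_rot: [-0.303, 0.639, -0.302, -0.639]
ft_force: [1.0, 0.7, -0.8]
grip_width: 14.9
```

Run:
```python
from h import *
p=robot.read_camera("scene");save(p,"d2.png",(120,0,320,150),4)
plan(511,-257,200,-140.5)
```

```text
now [ 512.1 -257.7  193.8] yang -140.6 w 14.9 F [ 0.3 -0.8 -0.7] t 28.65
 -> shift cm [-0.62  0.04  0.12] turn -0.1 rows 1.0
```

View pics/d2.png

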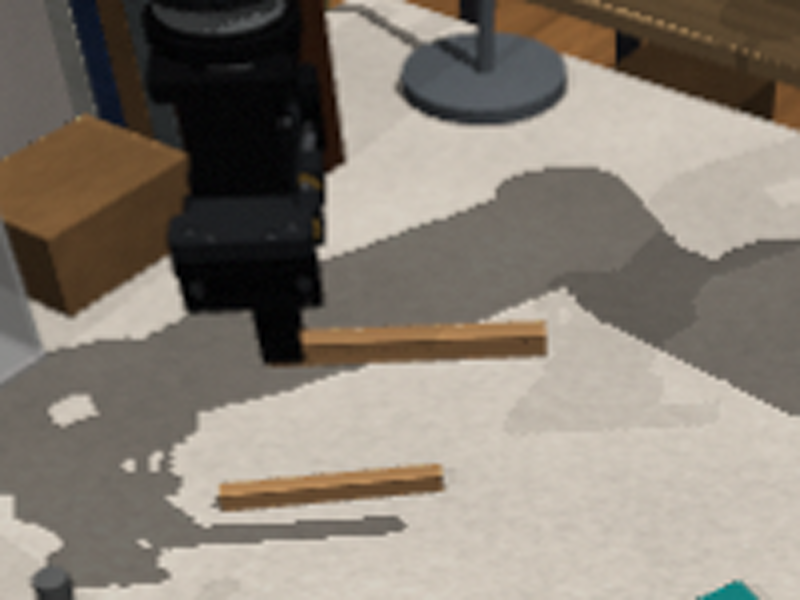

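Run:
```python
from h import *
plan(511.7,-257,-6,-140.5)
```

```text
now [ 512.1 -257.7  193.8] yang -140.6 w 14.9 F [ 0.3 -0.8 -0.7] t 28.65
 -> shift cm [ 1.998e+01 -0.000e+00 -1.000e-02] turn -0.1 rows 4.0
```

Call:
{"api": "send_rows", "payload": {"deltas": [[[5,0,0],0,0.05],[[10,0,0],0,0.05],[[15,0,0],0,0.05],[[18.5,0,0],0,0.05],[[19.7,0,0],0,0.05],[[20,0,0],0,0.05],[[20,0,0],0,0.3],[[20,0,0],0,0.3],[[19,0,-1.3],0,0.3],[[19,0,-1.3],0,0.3],[[19,0,-1.3],0,0.05],[[19,0,-1.3],0,0.05]]}}

```text
clock: 29.85
position: [519.9, -266.9, 4.2]
eef_rot: [0.303, -0.638, 0.302, 0.64]
ft_force: [0.2, -1.0, 0.5]
grip_width: 17.8
```

Run:
```python
from h import *
p=robot.read_camera("scene");save(p,"d3.png",(150,60,290,180),5)
plan(511.7,-257,-6,-140.5)
for d in robot.regions_of(p,"beam_1"):
    r=rect(p,d["pixels"],7.5);print([np.round(v,1) for v in r])
```

```text
now [ 519.7 -266.7    3.8] yang -140.6 w 13.6 F [0.3 1.  0.8] t 29.9
 -> shift cm [0.99 0.   1.25] turn -0.1 rows 1.0
[array([ 464.2, -200.6]), array([ 31.5, 154.9]), np.float64(39.5)]
[array([ 383.5, -306.6]), array([40.4, 67. ]), np.float64(39.4)]
[array([427.6, 369.5]), array([105.5, 142.9]), np.float64(80.2)]
```

View pics/d3.png

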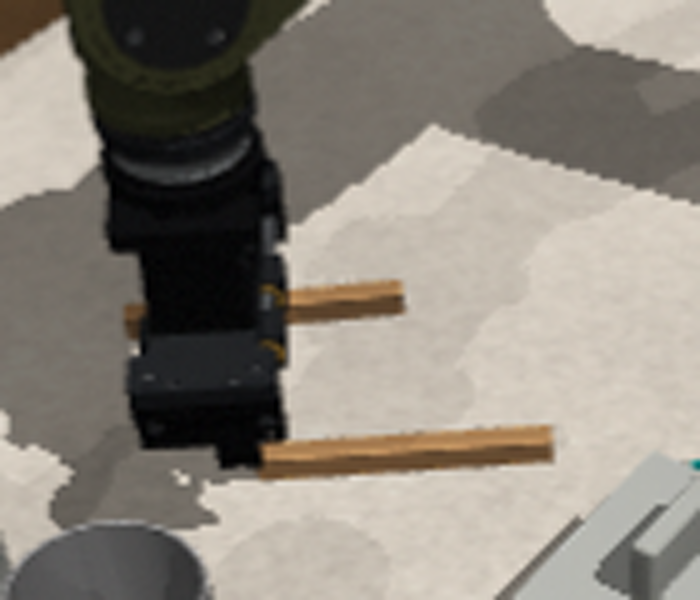

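Call:
{"api": "send_rows", "payload": {"deltas": [[[0,0,0],0,0.3],[[0,0,0],0,0.3],[[0.6,0,0.3],0,0.3],[[0.6,0,0.3],0,0.3],[[0.6,0,0.3],0,0.05],[[0.6,0,0.3],0,0.05],[[0.6,0,0.3],0,0.05],[[0.6,0,0.3],0,0.05]], "force": 3}}

```text
clock: 30.75
position: [517.7, -264.3, -2.3]
eef_rot: [0.303, -0.638, 0.301, 0.641]
ft_force: [-0.0, 0.2, -0.0]
grip_width: 15.0
```

Gripped at the corner (width 15). I'll lift with a sharp start so the beam can swing.

Call:
{"api": "send_rows", "payload": {"deltas": [[[-5,0,0],0,0.05],[[-10,0,0],0,0.05],[[-15,0,0],0,0.05],[[-20,0,0],0,0.05],[[-24,0,0],0,0.05],[[-25,0,0],0,0.05],[[-25,0,0],0,0.05]]}}

```text
clock: 31.45
position: [519.3, -265.9, 250.1]
eef_rot: [-0.303, 0.639, -0.302, -0.639]
ft_force: [0.2, 0.1, -0.8]
grip_width: 15.0
```

Run:
```python
from h import *
p=robot.read_camera("scene");save(p,"d4.png",(120,0,320,150),4)
plan(692,-182,230,-140.5)
```

```text
now [ 518.2 -265.3  247.3] yang -140.6 w 14.8 F [-0.7  0.1 -1.2] t 31.5
 -> shift cm [  1.72 -18.72  -4.59] turn -0.1 rows 4.0
```

View pics/d4.png

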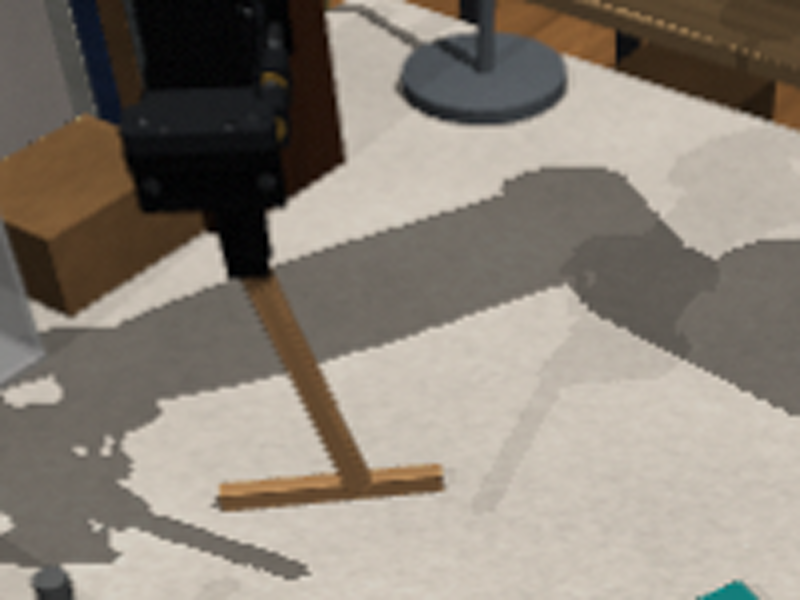

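```bash
cat > tilt.py <<'E'
from h import *
import sys
p=robot.read_camera("scene");s=robot.sense();o=s["position"];M=yaw(s["eef_rot"]);zt=M[:,2]
f=(float(sys.argv[1]),float(sys.argv[2]))
for th in range(-60,85,5):
    t=np.radians(th);B=o+[0,0,14]+150*(np.sin(t)*zt+np.array([0,0,-np.cos(t)]))
    q=proj(p,B)[0]
    if np.hypot(*(q-f))<12: print(th,q.round(1),B.round(0))
E
python3 tilt.py 208.7 121.7
```

```text
5 [199.2 121.1] [ 509. -255.  110.]
10 [204.4 120.3] [ 501. -245.  112.]
15 [209.4 119. ] [ 493. -235.  115.]
20 [214.3 117.4] [ 485. -225.  119.]
25 [219.  115.5] [ 477. -216.  124.]
```

Run:
```python
from h import *
plan(708,-201,275,-140.5)
```

```text
now [ 517.5 -264.8  245.4] yang -140.6 w 14.9 F [-0.  -0.4 -0.7] t 31.55
 -> shift cm [ -3.02 -18.77  -7.13] turn -0.1 rows 5.0
```

Call:
{"api": "send_rows", "payload": {"deltas": [[[-1.5,0,0],0,0.05],[[-3,-2,-0.8],0,0.05],[[-3,-5,-1.9],0,0.05],[[-3,-8.5,-3.2],0,0.05],[[-3,-12,-4.6],0,0.05],[[-3,-15,-5.7],0,0.05],[[-3,-17.5,-6.6],0,0.05],[[-3,-18.8,-7.1],0,0.05],[[-3,-18.8,-7.1],0,0.05],[[-3,-18.8,-7.1],0,0.05]]}}

```text
clock: 32.55
position: [707.4, -200.5, 273.1]
eef_rot: [0.303, -0.636, 0.302, 0.643]
ft_force: [0.5, -0.4, -0.2]
grip_width: 14.9
```

Run:
```python
from h import *
p=robot.read_camera("scene");save(p,"d5.png",(100,60,260,230),4)
t=robot.read_camera("top");save(t,"d6.png",(310,100,450,240),4)
plan(708,-201,275,-140.5)
```

```text
now [ 707.1 -201.   274.2] yang -140.7 w 14.9 F [-0.2  1.6 -1.2] t 32.65
 -> shift cm [-0.08 -0.07 -0.05] turn -0.2 rows 1.0
```

View pics/d5.png

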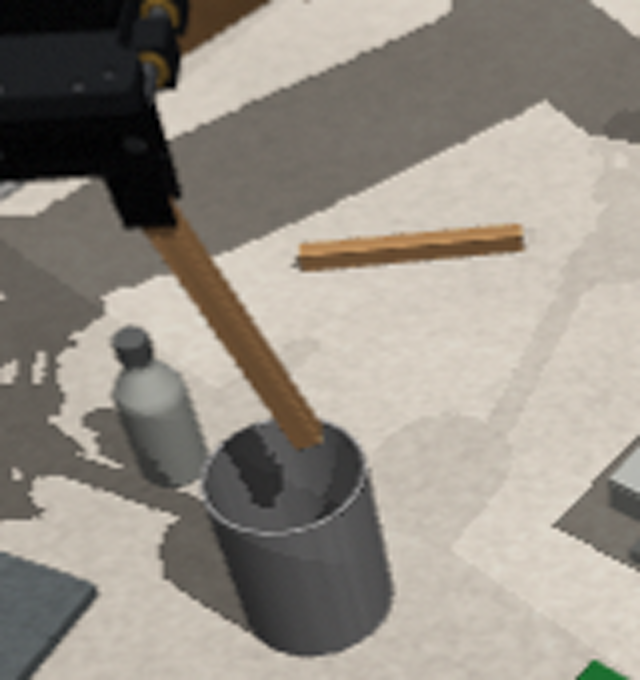

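View pics/d6.png

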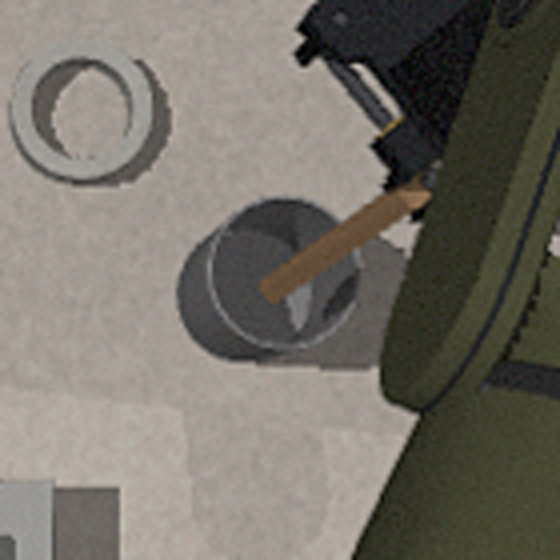

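```bash
python3 - <<'E'
from h import *
t=robot.read_camera("top");p=robot.read_camera("scene")
def tri(a,b):
    o1,r1=ray(t,a);o2,r2=ray(p,b);r1/=np.linalg.norm(r1);r2/=np.linalg.norm(r2)
    k=np.linalg.lstsq(np.stack([r1,-r2],1),o2-o1,rcond=None)[0]
    return (o1+k[0]*r1).round(1),(o2+k[1]*r2).round(1)
print("B",tri((310+268/4,100+291/4),(100+305/4,60+440/4)))
print("A",tri((310+420/4,100+190/4),(100+160/4,60+225/4)))
plan(708,-201,275,-140.5)
E
python3 tilt.py 176.2 170
```

```text
B (array([ 678.2, -170.2,  127. ]), array([ 679.8, -172.2,  127.7]))
A (array([ 708.5, -209. ,  275.3]), array([ 704. , -203.7,  272.8]))
now [ 707.2 -201.1  274.9] yang -140.7 w 15.1 F [-0.1  0.5  0.3] t 32.75
 -> shift cm [-0.01 -0.07 -0.04] turn -0.2 rows 1.0
10 [168.4 166.9] [ 691. -181.  142.]
15 [174.2 165.5] [ 683. -171.  144.]
20 [179.8 163.7] [ 675. -161.  149.]
```

Call:
{"api": "send_rows", "payload": {"deltas": [[[2,0,0],0,0.05],[[5,0,0],0,0.05],[[8,0,0],0,0.05],[[10.5,0,0],0,0.05],[[11.5,0,0],0,0.05],[[11.9,0,0],0,0.05],[[11.9,0,0],0,0.05]]}}

```text
clock: 33.5
position: [706.9, -200.7, 156.9]
eef_rot: [0.304, -0.637, 0.302, 0.641]
ft_force: [0.5, 0.2, -0.7]
grip_width: 14.8
```

Run:
```python
from h import *
p=robot.read_camera("scene");save(p,"d7.png",(100,80,260,230),4)
plan(708,-201,275,-140.5)
```

```text
now [ 707.4 -200.9  157.8] yang -140.7 w 15.2 F [-0.7 -0.2  0.4] t 33.55
 -> shift cm [-11.72  -0.04   0.02] turn -0.2 rows 3.0
```

View pics/d7.png

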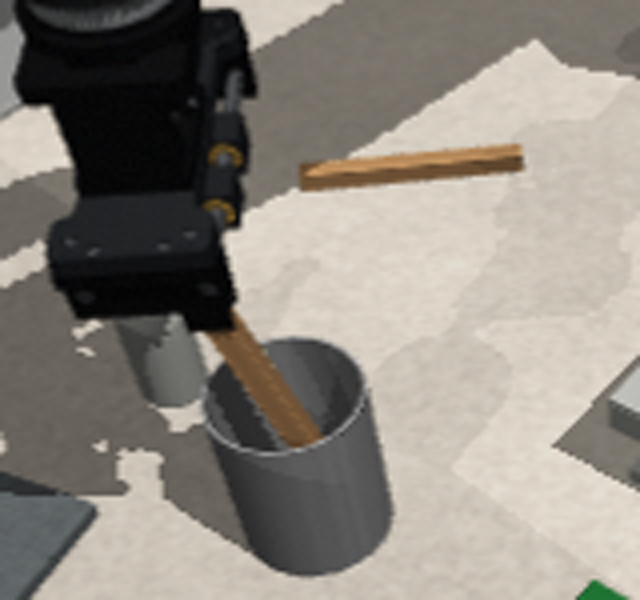

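Call:
{"api": "send_rows", "payload": {"deltas": [[[0.3,0,0],0,0.05],[[0.5,0,0],0,0.05],[[0.5,0,0],0,0.05],[[0.5,0,0],0,0.25],[[0.5,0,0],0,0.3],[[0.5,0,0],0,0.3],[[0.5,0,0],0,0.3],[[-2,0,0],0,0.3],[[-6,0,0],0,0.3],[[-11,0,0],0,0.3],[[-11,0,0],0,0.3]]}}

```text
clock: 34.65
position: [711.3, -202.6, 279.0]
eef_rot: [-0.304, 0.643, -0.301, -0.635]
ft_force: [0.0, 1.0, 1.6]
grip_width: 28.7
```

```bash
python3 - <<'E'
from h import *
p=robot.read_camera("scene");save(p,"d8.png",(100,80,260,230),4)
plan(414,-342,120,-137.3)
E
python3 cup.py
```

```text
now [ 710.1 -202.2  274.9] yang -140.7 w 28.2 F [-0.1  0.2 -0.1] t 34.7
 -> shift cm [15.26 31.86  8.  ] turn -3.4 rows 8.0
top cup [ 691.3 -182.8] 214.1 0.92
top beam [array([ 717.5, -222.5]), array([ 19.3, 129.8]), np.float64(34.6)] [ 714.6 -219.   125.2   64.7]
top beam [array([686.4,  65. ]), array([ 99.6, 168.2]), np.float64(0.7)] [ 686.3   65.4   90.6 1881.5]
scene cup [ 693.  -180.1] 225.7 0.63
scene beam [array([ 413.3, -340.4]), array([ 33.3, 159.3]), np.float64(42.7)] [ 413.4 -340.4  132.8    3. ]
scene beam [array([ 654.3, -298.5]), array([142.6,  25.8]), np.float64(78.5)] [ 654.2 -299.2   78.4   61. ]
```

View pics/d8.png

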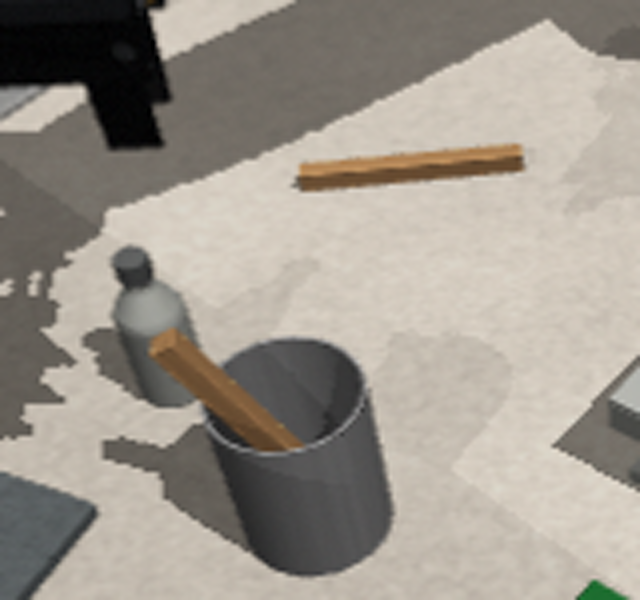

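Run:
```python
from h import *
t=robot.read_camera("top");save(t,"e1.png",(330,110,450,230),5)
plan(468,-400.7,150,-137.4)
```

```text
now [ 707.1 -201.1  265.6] yang -140.7 w 28.4 F [0.3 1.3 0.1] t 35.05
 -> shift cm [11.58 31.13 -0.39] turn -3.3 rows 7.0
```

View pics/e1.png

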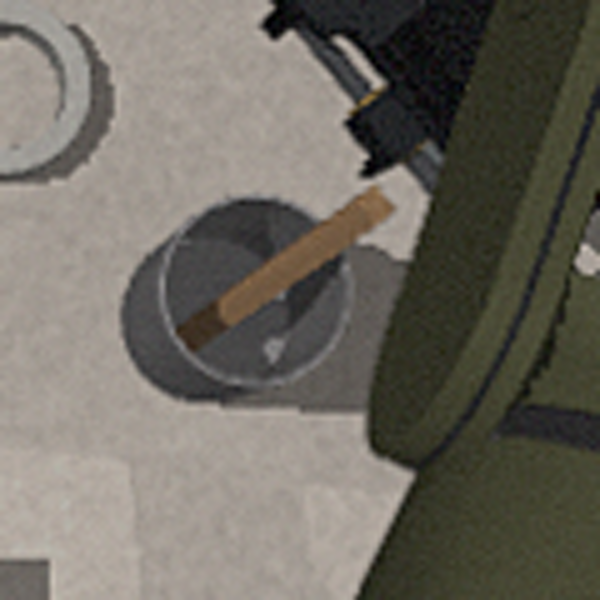

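Call:
{"api": "send_rows", "payload": {"deltas": [[[3,31.1,-0.4],-3.3,0.3],[[3,31.1,-0.4],-3.3,0.3],[[3,31.1,-0.4],-3.3,0.3],[[3,31.1,-0.4],-3.3,0.3],[[3,31.1,-0.4],-3.3,0.3],[[3,31.1,-0.4],-3.3,0.3],[[7,31.1,-0.4],-3.3,0.3],[[12,31.1,-0.4],-3.3,0.3],[[17,31.1,-0.4],-3.3,0.3],[[22,31.1,-0.4],-3.3,0.3],[[22,31.1,-0.4],-3.3,0.3]]}}

```text
clock: 36.15
position: [462.1, -394.6, 36.3]
eef_rot: [0.288, -0.639, 0.281, 0.656]
ft_force: [-0.7, 0.3, -1.1]
grip_width: 28.3
```

Run:
```python
from h import *
p=robot.read_camera("scene");save(p,"e2.png",(130,50,270,160),5)
plan(468.2,-400.7,-2.3,-137.4)
```

```text
now [ 464.7 -397.1   41.2] yang -137.4 w 28.4 F [-0.3  0.4  0.3] t 36.2
 -> shift cm [ 4.34 -0.01 -0.58] turn 0.0 rows 1.0
```

View pics/e2.png

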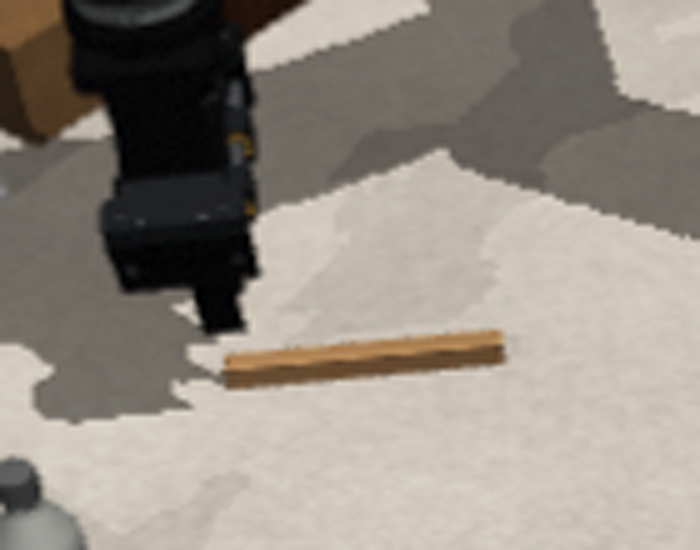

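Call:
{"api": "send_rows", "payload": {"deltas": [[[2,0,-0.5],0,0.3],[[3.2,0,-0.5],0,0.3],[[3.8,0,-0.5],0,0.3],[[3.8,0,-0.5],0,0.3]]}}

```text
clock: 36.6
position: [467.9, -400.4, 3.8]
eef_rot: [0.286, -0.642, 0.282, 0.653]
ft_force: [-0.1, 1.0, 0.1]
grip_width: 28.8
```

Run:
```python
from h import *
p=robot.read_camera("scene");save(p,"e3.png",(130,70,250,160),6)
plan(468.2,-400.7,-2.3,-137.4)
```

```text
now [ 468.2 -400.7    4.3] yang -137.4 w 28.6 F [ 0.4 -0.1  0.4] t 36.65
 -> shift cm [ 0.66 -0.01 -0.01] turn 0.0 rows 1.0
```

View pics/e3.png

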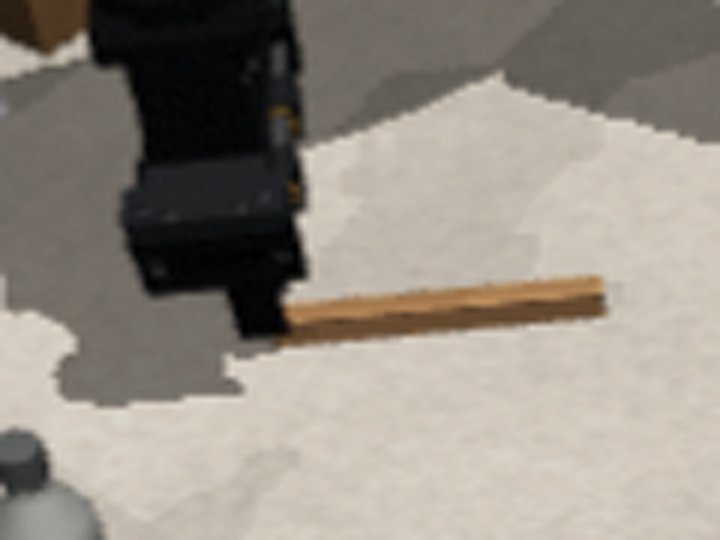

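Call:
{"api": "send_rows", "payload": {"deltas": [[[0.5,0,0],0,0.3],[[0.7,0,0],0,0.3],[[0.7,0,0],0,0.05],[[0.7,0,0],0,0.05],[[0.7,0,0],0,0.05],[[0.7,0,0],0,0.05]], "force": 3}}

```text
clock: 37.25
position: [468.1, -400.7, -2.5]
eef_rot: [0.286, -0.642, 0.282, 0.653]
ft_force: [0.4, 0.4, 0.6]
grip_width: 14.9
```

Call:
{"api": "send_rows", "payload": {"deltas": [[[-5,0,0],0,0.05],[[-10,0,0],0,0.05],[[-15,0,0],0,0.05],[[-20,0,0],0,0.05],[[-25,0,0],0,0.05],[[-27,0,0],0,0.05],[[-27.5,0,0],0,0.05],[[-27.5,0,0],0,0.05]]}}

```text
clock: 38.05
position: [471.5, -404.0, 272.5]
eef_rot: [0.286, -0.642, 0.282, 0.653]
ft_force: [0.1, -0.6, -1.0]
grip_width: 15.1
```

Run:
```python
from h import *
p=robot.read_camera("scene");save(p,"e4.png",(100,0,300,150),4)
t=robot.read_camera("top");save(t,"e5.png",(380,200,520,330),4)
plan(692,-220,275,-137.4)
```

```text
now [ 470.7 -403.2  269.5] yang -137.4 w 14.8 F [-0.1  1.1 -0.1] t 38.15
 -> shift cm [ -0.61 -28.69  -1.49] turn 0.0 rows 6.0
```

View pics/e4.png

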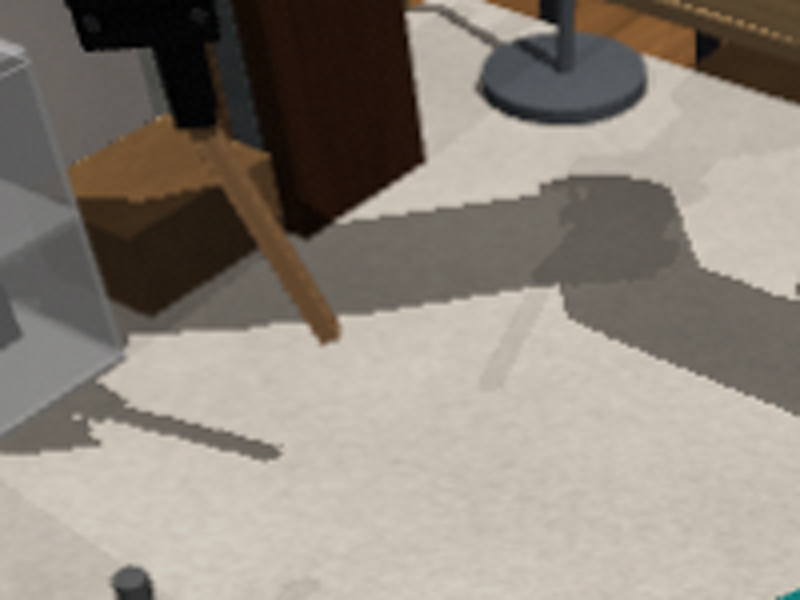

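View pics/e5.png

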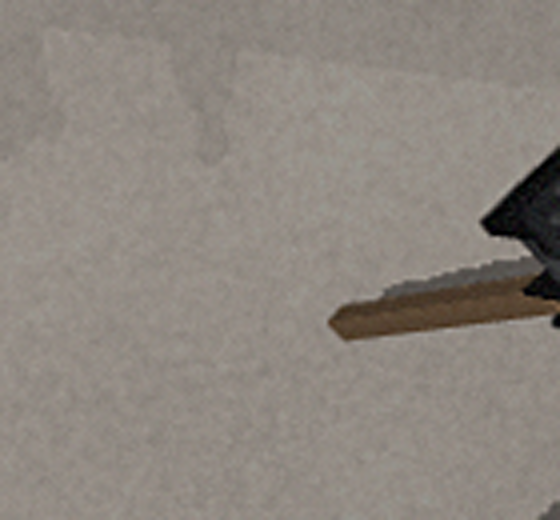

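```bash
cat >> h.py <<'E'
def tri(t,a,p,b):
    o1,r1=ray(t,a);o2,r2=ray(p,b);r1/=np.linalg.norm(r1);r2/=np.linalg.norm(r2)
    k=np.linalg.lstsq(np.stack([r1,-r2],1),o2-o1,rcond=None)[0]
    return ((o1+k[0]*r1+o2+k[1]*r2)/2).round(1),np.linalg.norm(o1+k[0]*r1-o2-k[1]*r2).round(1)
E
python3 - <<'E'
from h import *
t=robot.read_camera("top");p=robot.read_camera("scene")
B,e=tri(t,(466,281),p,(182,84.5));s=robot.sense()["position"];print(B,e,s,B-s,yaw(robot.sense()["eef_rot"])[:,2])
E
```

```text
[ 435.1 -372.6  129.6] 0.1 [ 470.66306107 -403.1006727   269.26285519] [ -35.56306107   30.5006727  -139.66285519] [-0.67696268  0.7356933   0.02183809]
```

Run:
```python
from h import *
plan(702,-215,278,-137.4)
```

```text
now [ 470.7 -403.1  269.3] yang -137.4 w 14.4 F [-0.4 -0.5 -0.8] t 38.25
 -> shift cm [ -0.94 -29.76  -1.8 ] turn 0.0 rows 6.0
```

Call:
{"api": "send_rows", "payload": {"deltas": [[[-0.9,-1,0],0,0.05],[[-0.9,-3.5,-0.2],0,0.05],[[-0.9,-7,-0.4],0,0.05],[[-0.9,-11,-0.6],0,0.05],[[-0.9,-15.5,-0.9],0,0.05],[[-0.9,-20,-1.2],0,0.05],[[-0.9,-24,-1.4],0,0.05],[[-0.9,-27,-1.6],0,0.05],[[-0.9,-29,-1.8],0,0.05],[[-0.9,-29.8,-1.8],0,0.05],[[-0.9,-29.8,-1.8],0,0.05]]}}

```text
clock: 39.35
position: [702.7, -213.5, 276.7]
eef_rot: [0.286, -0.64, 0.281, 0.655]
ft_force: [0.9, -0.6, -0.4]
grip_width: 14.7
```

Run:
```python
from h import *
p=robot.read_camera("scene");save(p,"e6.png",(100,60,260,210),4)
t=robot.read_camera("top");save(t,"e7.png",(330,100,470,240),4)
plan(702,-215,278,-137.4)
print(proj(t,[[692.3,-182.3,110],[668,-184,130]]),proj(p,[668,-184,130]))
```

```text
now [ 701.8 -215.1  277.3] yang -137.4 w 15.0 F [-0.8 -0.5 -0.2] t 39.45
 -> shift cm [-0.07 -0.02 -0.01] turn -0.0 rows 1.0
[[380.5394861  167.64655945]
 [383.38629102 177.14550508]] [[175.65011995 163.89718462]]
```

View pics/e6.png

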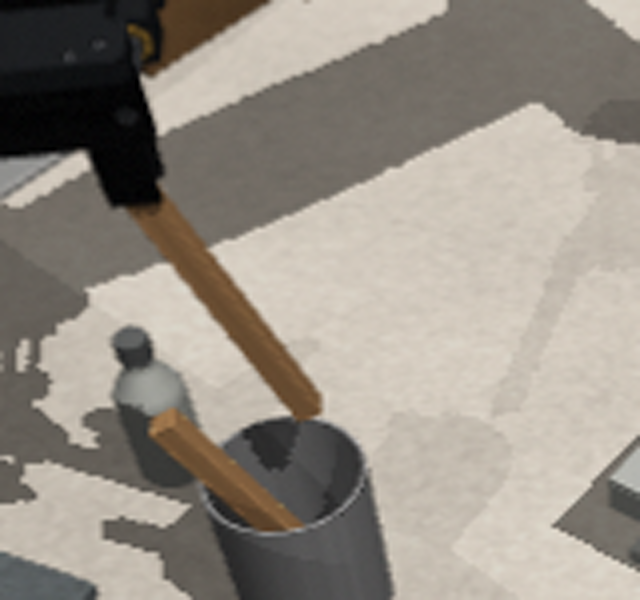

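View pics/e7.png

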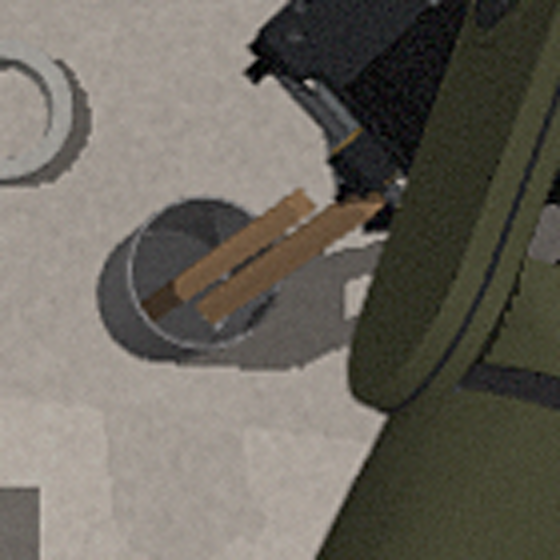

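Call:
{"api": "send_rows", "payload": {"deltas": [[[2,0,0],0,0.05],[[5,0,0],0,0.05],[[8,0,0],0,0.05],[[10.5,0,0],0,0.05],[[11.7,0,0],0,0.05],[[12.2,0,0],0,0.05],[[12.2,0,0],0,0.05]]}}

```text
clock: 40.15
position: [699.6, -213.8, 155.7]
eef_rot: [0.287, -0.64, 0.282, 0.655]
ft_force: [-0.1, 0.4, -1.2]
grip_width: 14.9
```

Run:
```python
from h import *
p=robot.read_camera("scene");save(p,"e8.png",(100,60,260,210),4)
plan(702,-215,278,-137.4)
```

```text
now [ 700.2 -213.8  156.8] yang -137.4 w 14.8 F [-0.3 -0.3  0.8] t 40.2
 -> shift cm [-12.13  -0.05   0.04] turn -0.0 rows 3.0
```

View pics/e8.png

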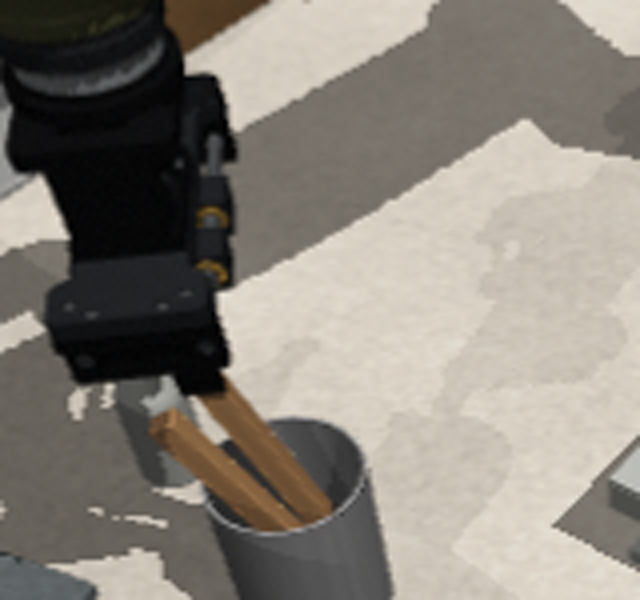

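Both beams are in the cup. I'll open slightly and lift straight up.

Call:
{"api": "send_rows", "payload": {"deltas": [[[0.3,0,0],0,0.05],[[0.3,0,0],0,0.22],[[0.3,0,0],0,0.25],[[0.3,0,0],0,0.25],[[0.3,0,0],0,0.25],[[-2,0,0],0,0.25],[[-6,0,0],0,0.25],[[-11,0,0],0,0.25],[[-14,0,0],0,0.25],[[-14,0,0],0,0.25]]}}

```text
clock: 41.2
position: [704.6, -216.8, 305.3]
eef_rot: [0.287, -0.645, 0.282, 0.65]
ft_force: [-1.5, -0.3, 0.9]
grip_width: 23.9
```

Run:
```python
from h import *
plan(450,0,300,-137.4)
```

```text
now [ 704.6 -216.8  305.3] yang -137.4 w 23.9 F [-1.5 -0.3  0.9] t 41.2
 -> shift cm [ 0.82  4.09 33.18] turn -0.0 rows 7.0
```

Call:
{"api": "send_rows", "payload": {"deltas": [[[0,32,15],0,0.3],[[0,32,15],0,0.3],[[0,32,15],0,0.3],[[0,32,15],0,0.3],[[0,32,15],0,0.3],[[0,32,15],0,0.3],[[0,32,15],0,0.3],[[0,32,15],0,0.3],[[0,32,15],0,0.3],[[0,32,15],0,0.3]]}}

```text
clock: 42.2
position: [368.0, -322.4, 304.6]
eef_rot: [0.287, -0.645, 0.281, 0.65]
ft_force: [-0.4, -0.2, -0.3]
grip_width: 28.8
```

```bash
python3 - <<'E'
from h import *
p=robot.read_camera("scene");save(p,"f1.png",None,1.4)
t=robot.read_camera("top");save(t,"f2.png",None,1.4)
plan(450,0,300,-137.4)
E
python3 lids.py
```

```text
now [ 368.4 -322.3  304.7] yang -137.3 w 28.6 F [-0.3  0.6 -0.2] t 42.3
 -> shift cm [  0.79 -27.84  18.16] turn 0.1 rows 7.0
top lid [433.  369.4 -10.9  42.6] 2065 0.94
top lid [506.4  -4.   -0.6  35.7] 2204 0.79
top lid [612.5 224.1   5.6  17.6] 2186 0.64
scene lid [432.3 368.8  -9.6  11.5] 2367 0.96
scene lid [613.1 225.6   5.3   8.5] 2699 0.77
scene lid [469.9 -24.1  -0.5 118. ] 2124 0.72
[ 368.21381298 -322.41460292  304.98207504] 42.5
```

View pics/f1.png

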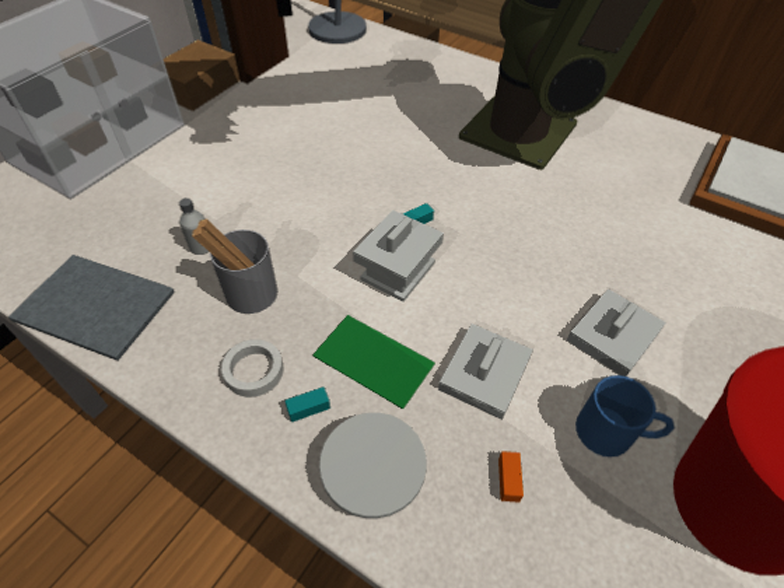

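View pics/f2.png

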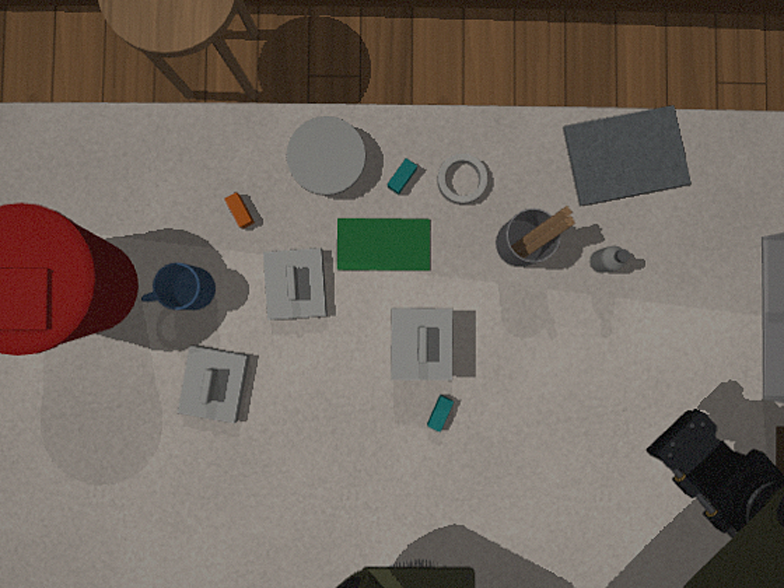

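Run:
```python
from h import *
p=robot.read_camera("scene")
t=robot.read_camera("top")
for n,z in(("mug",90),("tape",24),("glue",110)):
    for d in robot.regions_of(t,n)[:1]: print(n,[np.round(v,1) for v in rect(t,d["pixels"],z)])
for d in robot.regions_of(t,"lid_a"): print(np.round(fit(t,d["pixels"],122,104,50,75,510,0,0),1))
print(robot.finish_job())
```

```text
mug [array([602.6, 406.4]), array([ 77.4, 120. ]), np.float64(0.5)]
tape [array([ 715.2, -218.7]), array([ 16.5, 125.7]), np.float64(35.4)]
glue [array([ 653.9, -309. ]), array([38.8, 65.3]), np.float64(18.8)]
[ 510.    0.    0. 2061.]
[509.3  -1.2  -0.7  39.9]
[ 510.     0.     0.  1954.6]
the job is handed in; nothing more can be done
None
```

The job is done and handed in at about 43 s. `finish_job` reports no verdict.

- **Bricks:** Both black bricks lie flat in the white tub, one stacked on the other. The turquoise and orange look-alikes were left alone.
- **Lid:** The first lid I tried, the one that started near (449, 204), fitted. The catches clicked over and I pressed it home at about 25 N. It went down to 50 mm above where it had stood on the desk, which is the fully home height. The camera overlay agreed.
- **Other lids:** Both lie flat on the desk, handle up. I never touched either. The one near (449, 353) was found a few centimetres away at (433, 369), presumably the announced knock.
- **Beams:** I saw only two beams, and both stand in the upright steel cup, leaning on its rim.
- **Bystanders:** The mug and glue bottle still measure where they started. The final automatic check for the tape roll picked up a beam instead, so for the tape I only have the final pictures, where it looks in place.

**Tool height:** The true fingertips were about 37 mm higher than the stated tool geometry implied. I found this by touching the baseplate and corrected every height for it.

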